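# Turn a circuit board over in its work nest

## Robot

A 7-joint arm with a two-finger parallel gripper is mounted at the origin on a cart in front of the work surface, level with it; the furniture and walls round the work are solid. World frame = base frame: x ahead of the robot, y to its left, z up, the work surface at z = 0. Lengths are in mm, angles in rad, forces in N, time in s.
With the tool pointing down it reaches from about 425 to 925 mm from the base axis. Payload 6.8 kg.
Tool frame: the origin (TCP) lies at the very end of the fingers, on their centre line; the grasp point (between the pads) lies 19 mm behind it; z points along the fingers, y is the direction in which the jaws open and shut (so a half turn about z gives the same grasp; the last joint's range is limited). The gripper opens to 85 mm and grips with 20 to 120 N. Pads are 22 mm wide; open, the fingers measure 114 mm over their backs; the gripper's body (76 mm by 85 mm) begins 54 mm behind the grasp point. The pads swing forward as they close: fully open they stand 13 mm farther back than shut.
Start: joints at [1.186, 0.477, 0.022, 1.555, -0.011, 1.109, -0.083], TCP at [184.472, -649.321, 231.308] pointing down, gripper open.
Joint ranges: [-2.96, 2.96], [-0.34, 2.1], [-1.41, 1.46], [0.24, 2.44], [-1.37, 4.51], [0.17, 1.92], [-2.96, 2.96]. Speed limits (rad/s): [2.39, 2.39, 3.14, 3.14, 3.14, 3.14, 3.14].

## Interface

Orientations are given as a unit quaternion [w, x, y, z].
In Python, from station import sense, viewer, job gives the robot as it stands.
- The arm moves only by the shell command python3 -m jog 'ROWS' [OPENING] [FORCE]. ROWS is JSON, a list of rows, each an object with "delta_pos": the shift along the tool's x, y, z in m, a list of three; "delta_rot": the turn, a rotation vector about the tool's x, y, z in rad, a list of three. A call has 1 to 10 rows; each row is the pose to reach, as a shift and turn from the pose measured when the call began, along the tool's axes at that moment; what a row does not reach only later rows make up. A row lasts 1/10 s, in which the tool goes at most 50 mm and 8.59 degrees, less where a joint would pass 70% of its speed; a pose out of reach is approached as far as the arm can. A call with a gripper value outside its range is refused whole. OPENING is the opening in per cent of the stroke, from 0 (shut) to 100 (fully open), set as the call begins (- or left out, the last holds). The fingers move at their own pace and stop on an object; FORCE is the grip in N (left out, the last holds). Time passes only in rows, so rows that repeat a pose let the fingers close. It gives the time, the measured TCP pose, the force and the opening at its end, in the units of the state.
- sense(): the state, without advancing time (a new reading comes with each control period).
- viewer.camera(name): name is "scene" or "top"; returns a dict with "img" (384x512x3 uint8, red, green, blue), "camera_matrix" (3x3 intrinsics, pixels), "extrinsics" (4x4, takes a point from world to camera coordinates). Camera axes: x right, y down, z forward; pixel columns grow to the right and rows downward; lengths in mm; the calibration is good to about 2 mm. A picture is of the moment at which its call begins. There is no depth.
- job.close_job(): hands the job in, once; it reports no verdict.
The state is a dict: "clock": time; "q": joint angles; "qvel": joint speeds; "joint_torque": joint torques, N m; "eef_pos": TCP position; "tool_rot": TCP orientation; "wrist_force": force on the tool from outside, world axes, zero at the start; "wrist_torque": the same for the moment, N m; "gripper_width": finger opening in mm.
Only numpy, scipy, OpenCV 4.12 (cv2) and the standard library are available. Lean on these libraries where they do the work, as an engineer would, in place of code of your own. Each camera call takes 0.05 s, during which the arm holds its last target.

## Task

The circuit board lies in the grey work nest with its component side up. Turn it over, so that it lies flat in the nest again, fully home between the locating pins, with its solder side up (either end may come first). Park it upright in the blue slotted stand if you need to change your grip; do not let the board touch the bench, and leave the other things on the bench where they are.

Things in the scene. Friction and masses are not known exactly. Their poses are not given: they have to be found in the camera images.
- board_center (a point): Centre of the loose circuit board: green board in a bare aluminium frame 60 (its x) by 84 (its y) by 6 mm (its z), about 90 g; the point is half-way through the frame's thickness. +z points out of the component side (chips, white connector, two silver cans), -z out of the solder side (rows of solder joints, copper lines). Its long edges can be gripped at their middles, 60 mm apart.
- board: The same board, same axes; origin in the middle of the frame's solder-side face. Components stand up to 8 mm proud of the frame, within 25 mm of the centre along y; the solder side is flush inside the frame. All outer edges are plain. It starts component side up in the nest; either short end (6 mm thick) fits down into the stand's slot.
- nest_seat (a point): Middle of the seat plane of the fixed work nest, 45 mm above the bench; x across, y along, z up. The board lies with its y along the nest's y, short ends on blocks at y = +-40 mm (44 mm wide in x), open in between so components may hang down. Seated, the board's centre is 3 mm above this point, either way up.
- nest: The nest (grey base 50x104 mm, aluminium blocks), origin under its middle. Bullet-nosed steel pins 6 mm thick leave the board 2 mm play all round: four at x = +-35, y = +-34 mm (on arms below the seat) and four at x = +-16, y = +-47 mm, tops 7.5 mm above the seat. Beside the long edges, between y = -28 and 28 mm, all is free down to the bench.
- stand_slot (a point): Middle of the slot floor of the fixed blue slotted stand, 35 mm above the bench; x along the slot, y across, z up. The slot is 46 mm long, open at both ends, 9 mm wide and 16 mm deep; above that sloping lips flare it to about 20 mm at 23 mm over the floor.
- stand: The stand (grey base plate 80x80x10 mm, blue slotted block 46 by 30 mm, 58 mm high), origin under its middle. A board set in it on a short end stands upright, leaning up to about 12 degrees to either side when let go, its centre about 42 mm above the slot floor; its long edges overhang the block by 7 mm on each side.
- paste_jar: Bystander: small white jar with a black lid, 61x61x53 mm, loose on the bench; origin under its middle. Not to be disturbed.
- flux_bottle: Bystander: small white dropper bottle with a red cap, 38x38x109 mm, loose on the bench; origin under its middle. Not to be disturbed.
- ipa_pump: Bystander: blue pump dispenser bottle, 66x66x128 mm, loose on the bench; origin under its middle. Not to be disturbed.
- tweezers_a: Bystander: dark tweezers lying flat, 17x131x10 mm, loose on the bench; origin under its middle. Not to be disturbed.
- cutters_a: Bystander: side cutters with blue handles lying flat, 51x131x11 mm, loose on the bench; origin under its middle. Not to be disturbed.
- marker: Bystander: blue and white marker pen, 17x135x16 mm, loose on the bench; origin under its middle. Not to be disturbed.
- screwdriver_a: Bystander: red-handled screwdriver, 30x191x30 mm, loose on the bench; origin under its middle. Not to be disturbed.

How it is judged:
By the outcome, as a careful person would: the job done as asked, in the order asked, and still so for the second after the job is handed in, with the robot touching nothing.
It also fails if it takes over 64 s, if anything falls off the work surface, if the arm or the gripper's body presses on something with over 40 N, if the wrist force passes 120 N, or if a joint passes its speed limit or range.

## Working session

There is one attempt and no reset: what is moved stays moved. The work goes in short steps, Python scripts to look and compute and a shell command to move; the robot and the scene stay as the last step left them, time stands still between calls to the robot, and variables do not carry over. Pictures are saved under pics/ and viewed, and the job is handed in when it is done.

```bash
mkdir -p pics; ls
cat > h.py <<'E'
import numpy as np, cv2
from station import sense, viewer, job
def snap(n,f,crop=None,scale=None):
    c=viewer.camera(n); im=c["img"][:,:,::-1].copy()
    np.savez('pics/'+f+'.npz',img=c["img"],K=c["camera_matrix"],E=c["extrinsics"])
    cv2.imwrite('pics/'+f+'.png',im); return c
def load(f):
    d=np.load('pics/'+f+'.npz'); return d['img'],d['K'],d['E']
def ray(K,E,u,v):
    R=E[:3,:3];t=E[:3,3]; o=-R.T@t; d=R.T@np.linalg.inv(K)@np.array([u,v,1.]); return o,d/np.linalg.norm(d)
def onz(K,E,u,v,z):
    o,d=ray(K,E,u,v); return o+d*(z-o[2])/d[2]
def proj(K,E,p):
    c=E[:3,:3]@np.asarray(p,float)+E[:3,3]; q=K@c; return q[:2]/q[2]
def zoom(f,out,x0,y0,x1,y1,s):
    im=cv2.imread('pics/'+f+'.png')[y0:y1,x0:x1]; cv2.imwrite('pics/'+out+'.png',cv2.resize(im,None,fx=s,fy=s,interpolation=cv2.INTER_CUBIC))
E
python3 - <<'E'
from h import *
for n in("scene","top"):
    c=snap(n,n+"0"); E=c["extrinsics"]; print(n,np.round(c["camera_matrix"],1).tolist(),np.round(E,3).tolist(), -E[:3,:3].T@E[:3,3])
print(sense())
E
```

```text
pics
scene [[368.0, 0.0, 253.2], [0.0, 368.0, 193.7], [0.0, 0.0, 1.0]] [[-0.79, -0.612, -0.022, 437.363], [-0.272, 0.384, -0.882, 208.767], [0.549, -0.691, -0.47, 873.409], [0.0, 0.0, 0.0, 1.0]] [-76.94210943 791.49458047 604.42497065]
top [[431.0, 0.0, 253.1], [0.0, 431.0, 199.4], [0.0, 0.0, 1.0]] [[-0.007, -1.0, -0.018, 47.2], [-0.991, 0.01, -0.134, 511.101], [0.134, 0.016, -0.991, 1370.487], [0.0, 0.0, 0.0, 1.0]] [ 323.01513919   19.79077483 1427.21983263]
{'clock': 0.1, 'q': array([ 1.18591797,  0.47771325,  0.02234883,  1.55637283, -0.01152564,
        1.10934779, -0.08306306]), 'qvel': array([-0.00010236, -0.00128546, -0.00074791, -0.00426453,  0.00024551,
       -0.00097663,  0.00175853]), 'joint_torque': array([ 6.33162635e-03, -5.97752881e+01,  1.61428951e+00, -2.81953865e+01,
        1.28310811e-02,  4.98296853e-03, -2.60102911e-05]), 'eef_pos': array([ 184.28613589, -648.772244  ,  230.41733672]), 'tool_rot': array([-8.39605099e-04,  9.90436379e-01,  1.37967552e-01, -1.70027222e-04]), 'wrist_force': array([-0.29462681, -0.49867348,  0.59905341]), 'wrist_torque': array([ 0.00406997, -0.00410056,  0.01813886]), 'gripper_width': 85.08539784027657}
```

View pics/scene0.png

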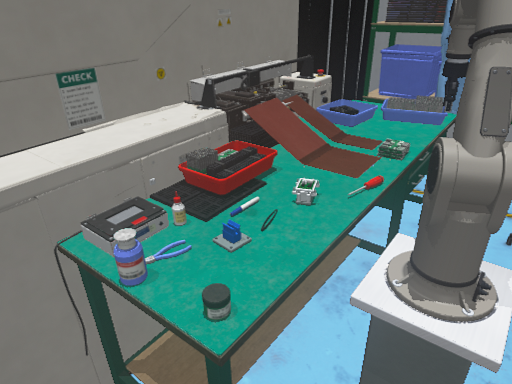

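View pics/top0.png

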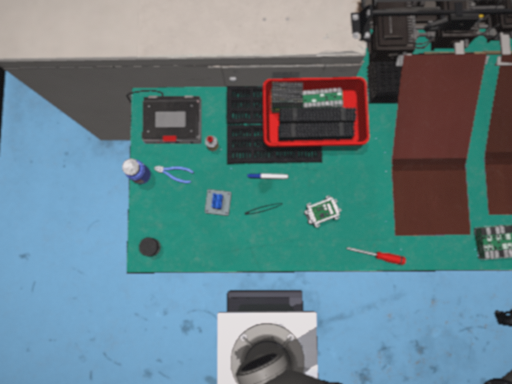

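Run:
```python
from h import *
zoom("top0","t0n",295,185,353,235,12)
zoom("top0","t0s",190,177,248,227,12)
zoom("scene0","s0n",280,165,338,215,12)
zoom("scene0","s0s",200,210,258,260,12)
a=[cv2.imread(f'pics/{n}.png') for n in("t0n","t0s","s0n","s0s")]
m=np.vstack([np.hstack(a[:2]),np.hstack(a[2:])]); print(m.shape)
cv2.imwrite('pics/m0.png',cv2.resize(m,(800,690))[:, :]); cv2.imwrite('pics/m0.png',cv2.resize(m,(696,600)))
```

```text
(1200, 1392, 3)
```

View pics/m0.png

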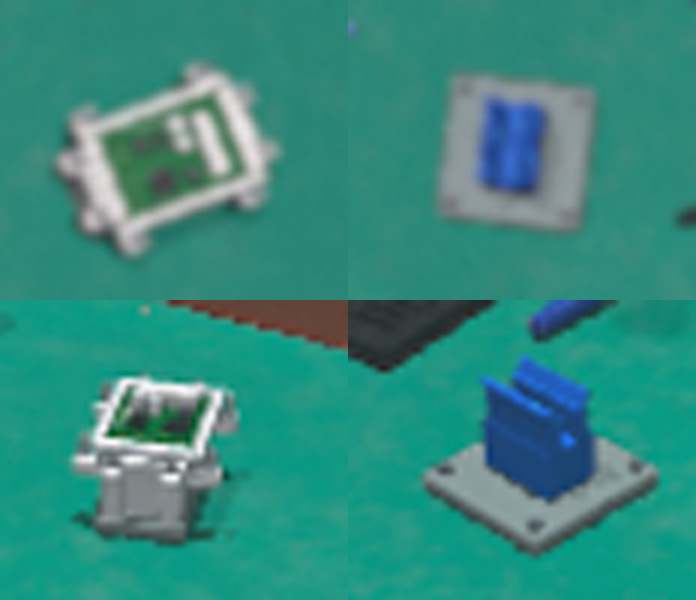

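View pics/t0n.png

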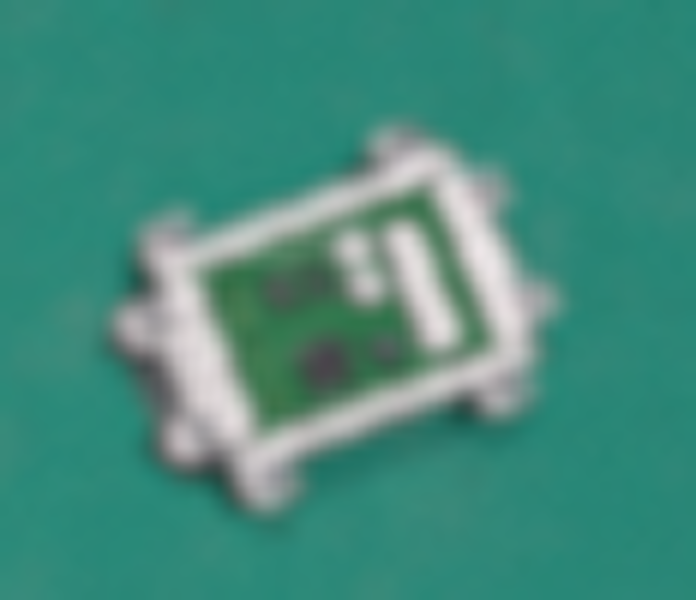

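View pics/t0s.png

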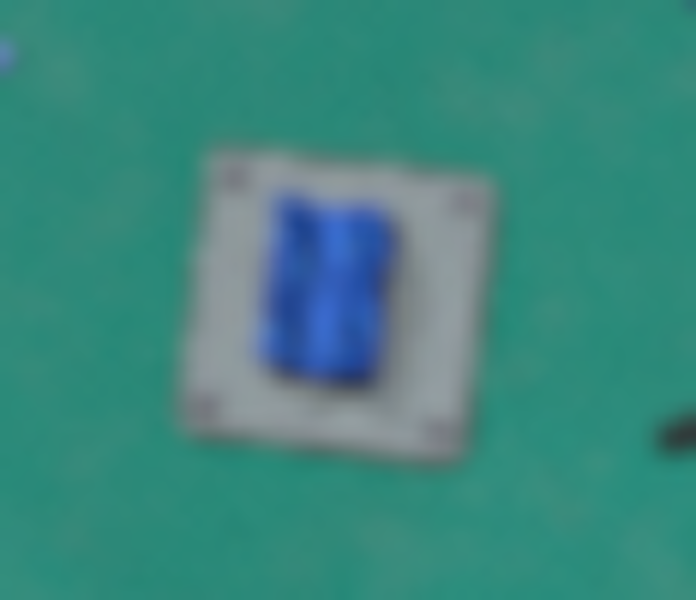

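View pics/s0n.png

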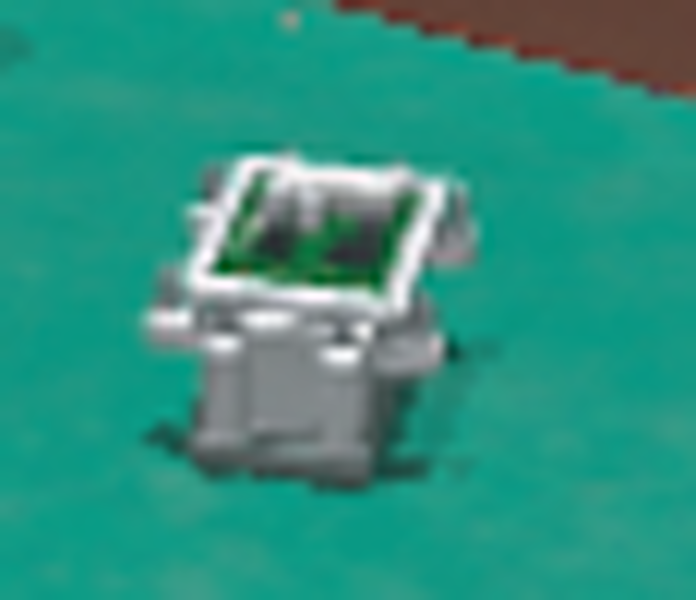

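View pics/s0s.png

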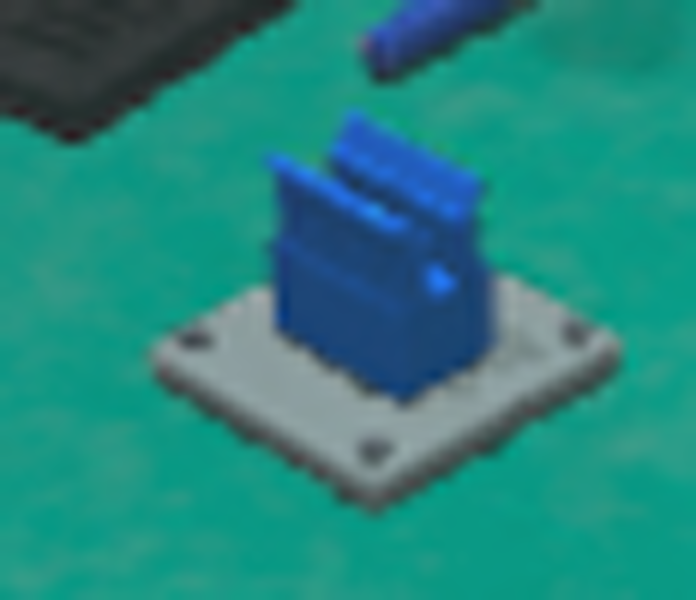

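Run:
```python
from h import *
im,K,E=load("top0")
hsv=cv2.cvtColor(cv2.resize(im[185:235,295:353],None,fx=8,fy=8,interpolation=cv2.INTER_CUBIC),cv2.COLOR_RGB2HSV)
for p in [(150,200),(40,40),(250,250),(200,150)]: print(p,hsv[p[1],p[0]])
for nm,x0,y0,lo,hi,z in[("pcb",295,185,(45,60,30),(74,255,255),48),("stand",190,177,(105,150,60),(125,255,255),58)]:
    c=cv2.resize(im[y0:y0+50,x0:x0+58],None,fx=8,fy=8,interpolation=cv2.INTER_CUBIC)
    m=cv2.inRange(cv2.cvtColor(c,cv2.COLOR_RGB2HSV),lo,hi)
    m=cv2.morphologyEx(m,cv2.MORPH_CLOSE,np.ones((25,25)))
    cs=max(cv2.findContours(m,0,2)[0],key=cv2.contourArea)
    r=cv2.minAreaRect(cs);b=cv2.boxPoints(r)/8+[x0-.44,y0-.44]
    P=np.array([onz(K,E,u,v,z) for u,v in b]); print(nm,b.round(1).tolist());print(P.round(1),P.mean(0).round(1),[round(float(np.linalg.norm(P[i]-P[i-1])),1) for i in range(4)],[np.degrees(np.arctan2(*(P[i]-P[i-1])[1::-1])).round(1) for i in range(4)])
    cv2.drawContours(c,[cs],-1,(255,0,0),1); cv2.imwrite(f'pics/seg_{nm}.png',c[:,:,::-1])
# base plate corners of stand (top z=10) by hand in t0s
b=np.array([(210,150),(495,178),(465,462),(183,430)])/12+[190-.46,177-.46]
P=np.array([onz(K,E,u,v,10) for u,v in b]);print(P.round(1),P.mean(0).round(1),[round(float(np.linalg.norm(P[i]-P[i-1])),1) for i in range(4)],[np.degrees(np.arctan2(*(P[i]-P[i-1])[1::-1])).round(1) for i in range(4)])
b=np.array([(180,250),(440,155),(530,365),(255,455)])/12+[295-.46,185-.46]
P=np.array([onz(K,E,u,v,51) for u,v in b]);print('frame',P.round(1),P.mean(0).round(1),[round(float(np.linalg.norm(P[i]-P[i-1])),1) for i in range(4)],[np.degrees(np.arctan2(*(P[i]-P[i-1])[1::-1])).round(1) for i in range(4)])
# scene view: plate corners z=10, frame z=51
im,K,E=load("scene0")
b=np.array([(152,352),(375,503),(622,350),(400,215)])/12+[200-.46,210-.46]
P=np.array([onz(K,E,u,v,10) for u,v in b]);print('plate scene',P.round(1),[round(float(np.linalg.norm(P[i]-P[i-1])),1) for i in range(4)],[np.degrees(np.arctan2(*(P[i]-P[i-1])[1::-1])).round(1) for i in range(4)])
b=np.array([(240,158),(445,185),(398,312),(188,285)])/12+[280-.46,165-.46]
P=np.array([onz(K,E,u,v,51) for u,v in b]);print('frame scene',P.round(1),P.mean(0).round(1),[round(float(np.linalg.norm(P[i]-P[i-1])),1) for i in range(4)],[np.degrees(np.arctan2(*(P[i]-P[i-1])[1::-1])).round(1) for i in range(4)])
```

```text
(150, 200) [ 68 118 112]
(40, 40) [ 85 176 135]
(250, 250) [ 72 123 112]
(200, 150) [ 60  14 181]
pcb [[311.4, 207.4], [325.5, 201.9], [330.6, 215.0], [316.5, 220.6]]
[[ 481.8 -144.7   48. ]
 [ 499.2 -190.6   48. ]
 [ 456.6 -205.7   48. ]
 [ 439.3 -160.    48. ]] [ 469.2 -175.3   48. ] [45.1, 49.0, 45.2, 48.8] [np.float64(19.8), np.float64(-69.2), np.float64(-160.5), np.float64(110.8)]
stand [[211.6, 207.1], [213.3, 193.5], [222.1, 194.6], [220.4, 208.2]]
[[484.6 175.4  58. ]
 [528.7 170.2  58. ]
 [524.9 141.9  58. ]
 [480.8 147.2  58. ]] [504.7 158.7  58. ] [28.4, 44.5, 28.6, 44.4] [np.float64(82.3), np.float64(-6.8), np.float64(-97.8), np.float64(173.1)]
[[551.2 196.4  10. ]
 [542.5 117.1  10. ]
 [463.4 125.4  10. ]
 [473.  203.3  10. ]] [507.5 160.6  10. ] [78.5, 79.8, 79.5, 78.5] [np.float64(-5.1), np.float64(-96.2), np.float64(174.0), np.float64(83.0)]
frame [[ 488.1 -138.6   51. ]
 [ 513.1 -208.8   51. ]
 [ 456.4 -230.9   51. ]
 [ 433.  -157.2   51. ]] [ 472.7 -183.9   51. ] [58.1, 74.4, 60.8, 77.3] [np.float64(18.6), np.float64(-70.4), np.float64(-158.7), np.float64(107.6)]
plate scene [[546.2 196.8  10. ]
 [465.8 210.1  10. ]
 [457.6 131.6  10. ]
 [536.9 118.5  10. ]] [78.9, 81.4, 78.9, 80.4] [np.float64(83.3), np.float64(170.7), np.float64(-96.0), np.float64(-9.4)]
frame scene [[ 510.8 -208.8   51. ]
 [ 454.  -227.    51. ]
 [ 426.1 -151.2   51. ]
 [ 480.4 -132.1   51. ]] [ 467.8 -179.8   51. ] [82.4, 59.6, 80.8, 57.6] [np.float64(-68.4), np.float64(-162.2), np.float64(110.3), np.float64(19.3)]
```

Run:
```python
from h import *
def rep(n,b,z):
    P=np.array([onz(K,E,u,v,z) for u,v in b]);print(n,P.round(1).tolist(),P.mean(0).round(1),[round(float(np.linalg.norm(P[i]-P[i-1])),1) for i in range(4)],[np.degrees(np.arctan2(*(P[i]-P[i-1])[1::-1])).round(1) for i in range(4)])
im,K,E=load("top0")
rep('green',np.array([(203,272),(430,188),(490,345),(258,432)])/12+[295-.46,185-.46],49)
# predicted frame from scene est, drawn in both
for ctr in [(468,-180),(468,-181)]:
  a=np.radians(19.5)
  ux=np.array([np.cos(a),np.sin(a),0]);uy=np.array([-np.sin(a),np.cos(a),0])
  for n,x0,y0 in(("top0",295,185),("scene0",280,165)):
    im,K,E=load(n)
    c=cv2.resize(im[y0:y0+50,x0:x0+58],None,fx=12,fy=12,interpolation=cv2.INTER_CUBIC)[:,:,::-1].copy()
    q=[]
    for sx,sy in((1,1),(1,-1),(-1,-1),(-1,1)):
        p=proj(K,E,np.array([*ctr,51])+ux*30*sx+uy*42*sy); q.append((p-[x0-.46,y0-.46])*12)
    cv2.polylines(c,[np.int32(q)],True,(0,0,255),1)
    for x,y in((35,34),(35,-34),(-35,34),(-35,-34),(16,47),(16,-47),(-16,47),(-16,-47)):
        p=(proj(K,E,np.array([*ctr,52.5])+ux*x+uy*y)-[x0-.46,y0-.46])*12
        cv2.circle(c,tuple(int(v) for v in p),4,(255,0,255),1)
    cv2.imwrite(f'pics/ov_{n}.png',c)
```

```text
green [[482.4, -144.9, 49.0], [504.5, -206.1, 49.0], [462.0, -220.8, 49.0], [439.3, -158.4, 49.0]] [ 472.1 -182.5   49. ] [45.1, 65.1, 44.9, 66.4] [np.float64(17.4), np.float64(-70.2), np.float64(-161.0), np.float64(110.0)]
```

View pics/ov_top0.png

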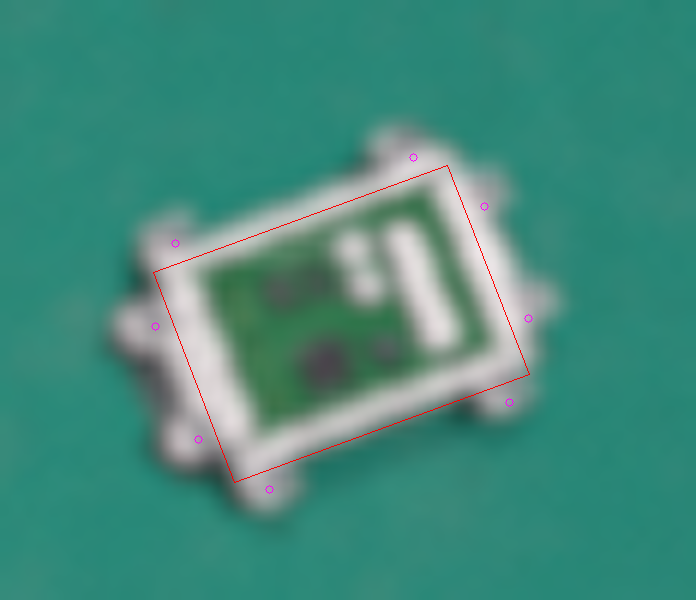

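View pics/ov_scene0.png

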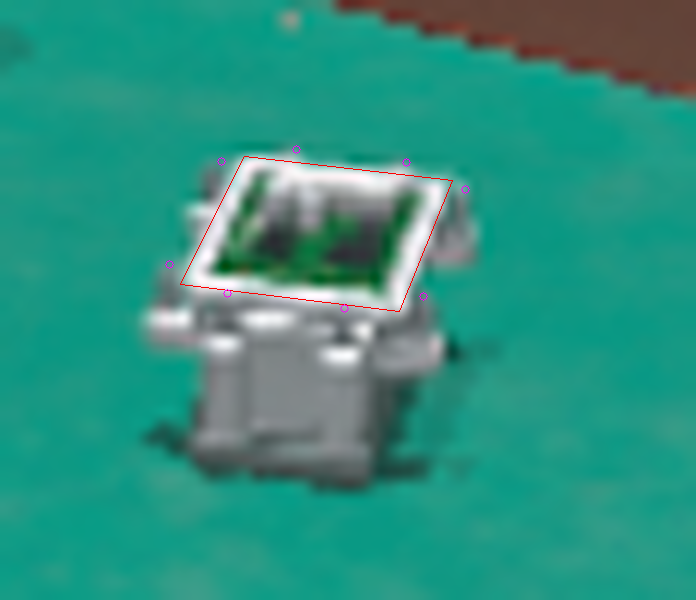

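Run:
```python
from h import *
from scipy.spatial.transform import Rotation as R
s=sense();q=s['q'];qt=s['tool_rot'];Rt=R.from_quat([*qt[1:],qt[0]]).as_matrix();print(Rt.round(4))
import itertools
# generic z-y-z-y-z-y-z chain with signs
best=[]
for s2,s4,s6 in itertools.product([1,-1],repeat=3):
  for flip in (0,1):
    M=R.from_euler('z',q[0])*R.from_euler('y',s2*q[1])*R.from_euler('z',q[2])*R.from_euler('y',s4*q[3])*R.from_euler('z',q[4])*R.from_euler('y',s6*q[5])*(R.from_euler('x',np.pi) if flip else R.identity())*R.from_euler('z',q[6])
    M=M.as_matrix(); print(s2,s4,s6,flip,M[:,2].round(3), np.degrees(np.arctan2(M[1,0],M[0,0])).round(2))
print('tool yaw',np.degrees(np.arctan2(Rt[1,0],Rt[0,0])))
print(np.degrees(np.arctan2(s['eef_pos'][1],s['eef_pos'][0])),np.hypot(*s['eef_pos'][:2]),s['joint_torque'].round(2))
c=snap("scene","x1")
```

```text
[[ 9.619e-01  2.733e-01 -6.000e-04]
 [ 2.733e-01 -9.619e-01  1.600e-03]
 [-1.000e-04 -1.700e-03 -1.000e+00]]
1 1 1 0 [-0.001 -0.002 -1.   ] -105.86
1 1 1 1 [0.001 0.002 1.   ] -115.38
1 1 -1 0 [0.281 0.747 0.602] 61.51
1 1 -1 1 [-0.281 -0.747 -0.602] 77.25
1 -1 1 0 [0.03  0.021 0.999] 64.05
1 -1 1 1 [-0.03  -0.021 -0.999] 73.57
1 -1 -1 0 [-0.306 -0.756 -0.579] -101.43
1 -1 -1 1 [0.306 0.756 0.579] -117.79
-1 1 1 0 [ 0.306  0.756 -0.579] -101.43
-1 1 1 1 [-0.306 -0.756  0.579] -117.79
-1 1 -1 0 [-0.03  -0.021  0.999] 64.05
-1 1 -1 1 [ 0.03   0.021 -0.999] 73.57
-1 -1 1 0 [-0.281 -0.747  0.602] 61.51
-1 -1 1 1 [ 0.281  0.747 -0.602] 77.25
-1 -1 -1 0 [ 0.001  0.002 -1.   ] -105.86
-1 -1 -1 1 [-0.001 -0.002  1.   ] -115.38
tool yaw 15.860519508027824
-74.14260813685746 674.4381398398489 [ 1.000e-02 -5.978e+01  1.610e+00 -2.820e+01  1.000e-02  0.000e+00
 -0.000e+00]
```

```bash
cat >> h.py <<'E'
from scipy.spatial.transform import Rotation as Ro
def rotm(jaw_deg,phi_deg):
    a=np.radians(jaw_deg);p=np.radians(phi_deg)
    y=np.array([np.cos(a),np.sin(a),0]);v=np.array([-np.sin(a),np.cos(a),0])
    z=np.sin(p)*v-np.cos(p)*np.array([0,0,1.]);return np.c_[np.cross(y,z),y,z]
def cur():
    s=sense();q=s['tool_rot'];return s,np.array(s['eef_pos']),Ro.from_quat([*q[1:],q[0]]).as_matrix()
def go(pt,jaw,phi,back=24.,off=0.):
    """grasp-centre target pt; back=TCP beyond it; off=retreat along tool"""
    s,p,R=cur();T=rotm(jaw,phi);tc=np.asarray(pt,float)+T[:,2]*(back-off)
    d=R.T@(tc-p)/1000;w=Ro.from_matrix(R.T@T).as_rotvec()
    print('clock',round(s['clock'],2),'tcp',p.round(1),'F',s['wrist_force'].round(1),'w',round(s['gripper_width'],1))
    print('delta_pos',d.round(4).tolist(),'rot',w.round(4).tolist(),'dist',round(float(np.linalg.norm(d))*1000),'deg',round(float(np.degrees(np.linalg.norm(w))),1))
E
python3 -c "
from h import *
go((470,-181,48),19.5,-35,off=80)
go((470,-181,48),19.5,0,off=150)"
```

```text
clock 0.15 tcp [ 184.3 -648.9  230.5] F [0.2 0.3 0.4] w 85.7
delta_pos [0.4006, -0.4039, 0.1372] rot [-0.4988, -0.4681, -1.5781] dist 585 deg 98.5
clock 0.15 tcp [ 184.3 -648.9  230.5] F [0.2 0.3 0.4] w 85.7
delta_pos [0.4027, -0.3719, 0.057] rot [-0.0012, -0.0011, -1.6344] dist 551 deg 93.6
```

```bash
R='{"delta_pos":[0.403,-0.372,0.057],"delta_rot":[0,0,-1.634]}'; python3 -m jog '[{"delta_pos":[0.403,-0.372,0.057],"delta_rot":[0,0,-1.634]},{"delta_pos":[0.403,-0.372,0.057],"delta_rot":[0,0,-1.634]},{"delta_pos":[0.403,-0.372,0.057],"delta_rot":[0,0,-1.634]},{"delta_pos":[0.403,-0.372,0.057],"delta_rot":[0,0,-1.634]},{"delta_pos":[0.403,-0.372,0.057],"delta_rot":[0,0,-1.634]},{"delta_pos":[0.403,-0.372,0.057],"delta_rot":[0,0,-1.634]},{"delta_pos":[0.403,-0.372,0.057],"delta_rot":[0,0,-1.634]},{"delta_pos":[0.403,-0.372,0.057],"delta_rot":[0,0,-1.634]},{"delta_pos":[0.403,-0.372,0.057],"delta_rot":[0,0,-1.634]},{"delta_pos":[0.403,-0.372,0.057],"delta_rot":[0,0,-1.634]}]' 100 60
python3 -c "
from h import *
print(sense()['q'].round(3))
go((470,-181,48),19.5,-35,off=60)"
```

```text
clock: 1.15
eef_pos: [444.0, -223.1, 179.3]
tool_rot: [-0.0, 0.628, 0.778, 0.0]
wrist_force: [0.7, -0.2, -0.6]
gripper_width: 85.2
[ 0.748  0.286 -0.477  2.     0.166  0.893  0.395]
clock 1.15 tcp [ 444.  -223.1  179.3] F [ 0.7 -0.2 -0.6] w 85.2
delta_pos [0.0561, 0.0316, 0.1019] rot [-0.0392, -0.6109, -0.1245] dist 121 deg 35.8
```

```bash
python3 -m jog '[{"delta_pos":[0.056,0.032,0.08],"delta_rot":[-0.039,-0.611,-0.124]},{"delta_pos":[0.056,0.032,0.102],"delta_rot":[-0.039,-0.611,-0.124]},{"delta_pos":[0.056,0.032,0.102],"delta_rot":[-0.039,-0.611,-0.124]},{"delta_pos":[0.056,0.032,0.102],"delta_rot":[-0.039,-0.611,-0.124]},{"delta_pos":[0.056,0.032,0.102],"delta_rot":[-0.039,-0.611,-0.124]},{"delta_pos":[0.056,0.032,0.102],"delta_rot":[-0.039,-0.611,-0.124]},{"delta_pos":[0.056,0.032,0.102],"delta_rot":[-0.039,-0.611,-0.124]}]'
python3 -c "
from h import *
print(sense()['q'].round(3))
go((470,-181,48),19.5,-35,off=60)
snap('top','top1');snap('scene','scene1')
zoom('top1','a',270,150,370,250,5);zoom('scene1','b',260,100,360,220,5)
a=cv2.imread('pics/a.png');b=cv2.imread('pics/b.png')[:500];cv2.imwrite('pics/m1.png',cv2.resize(np.hstack([a,b]),(800,400)))
cv2.imwrite('pics/m1.png',np.hstack([a[100:],b[100:]])[:,:800] if 0 else cv2.resize(np.hstack([a,b]),(800,400)))
"
```

```text
clock: 1.85
eef_pos: [463.0, -158.0, 75.8]
tool_rot: [0.245, 0.547, 0.781, -0.174]
wrist_force: [-0.8, -0.3, 0.3]
gripper_width: 85.4
[-0.006  0.425 -0.228  2.331  1.234  0.749 -0.95 ]
clock 1.85 tcp [ 463.  -158.    75.8] F [-0.8 -0.3  0.3] w 85.4
delta_pos [-0.0037, -0.0011, 0.0006] rot [0.0022, -0.0001, 0.0082] dist 4 deg 0.5
```

View pics/m1.png

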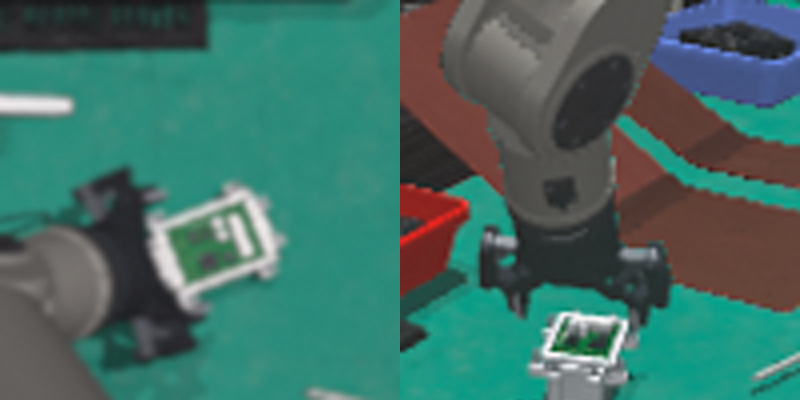

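Run:
```python
from h import *
s,p,R=cur()
out=[]
for n,x0,y0 in(("top1",290,175),("scene1",278,150)):
    im,K,E=load(n); W=50
    c=cv2.resize(im[y0:y0+W,x0:x0+W],None,fx=8,fy=8,interpolation=cv2.INTER_CUBIC)[:,:,::-1].copy()
    for y in(42.5,-42.5,57,-57):
      for x in(-11,11):
        for z in (-13,-50):
          u=(proj(K,E,p+R@np.array([x,y,z]))-[x0-.44,y0-.44])*8
          cv2.circle(c,tuple(int(t) for t in u),2,(0,0,255) if z==-13 else (255,0,255),-1)
    out.append(c)
cv2.imwrite('pics/m2.png',np.hstack(out))
```

```text
(no output)
```

View pics/m2.png

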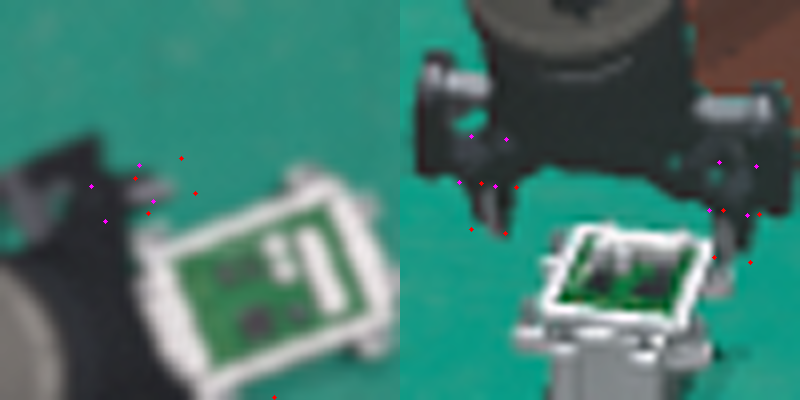

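```bash
python3 -c "
from h import *
go((470,-181,48),19.5,-35,off=0)"
```

```text
clock 1.95 tcp [ 463.2 -160.8   77. ] F [-0.   0.6 -0.1] w 85.4
delta_pos [-0.001, -0.0003, 0.0599] rot [-0.0013, -0.0019, 0.0025] dist 60 deg 0.2
```

```bash
python3 -m jog '[{"delta_pos":[-0.001,0,0.02],"delta_rot":[0,0,0]},{"delta_pos":[-0.001,0,0.035],"delta_rot":[0,0,0]},{"delta_pos":[-0.001,0,0.05],"delta_rot":[0,0,0]},{"delta_pos":[-0.001,0,0.06],"delta_rot":[0,0,0]},{"delta_pos":[-0.001,0,0.06],"delta_rot":[0,0,0]},{"delta_pos":[-0.001,0,0.06],"delta_rot":[0,0,0]}]'
python3 - <<'E'
from h import *
go((470,-181,48),19.5,-35,off=0)
snap('top','top2');snap('scene','scene2')
zoom('top2','a',290,175,340,225,8);zoom('scene2','b',278,150,328,200,8)
cv2.imwrite('pics/m3.png',np.hstack([cv2.imread('pics/a.png'),cv2.imread('pics/b.png')]))
E
```

```text
clock: 2.55
eef_pos: [474.8, -195.5, 28.9]
tool_rot: [0.244, 0.551, 0.779, -0.174]
wrist_force: [-0.4, 0.4, -0.6]
gripper_width: 85.6
clock 2.55 tcp [ 474.8 -195.5   28.9] F [-0.4  0.4 -0.6] w 85.6
delta_pos [0.0015, 0.0003, -0.0004] rot [-0.0031, -0.0022, -0.0008] dist 2 deg 0.2
```

View pics/m3.png

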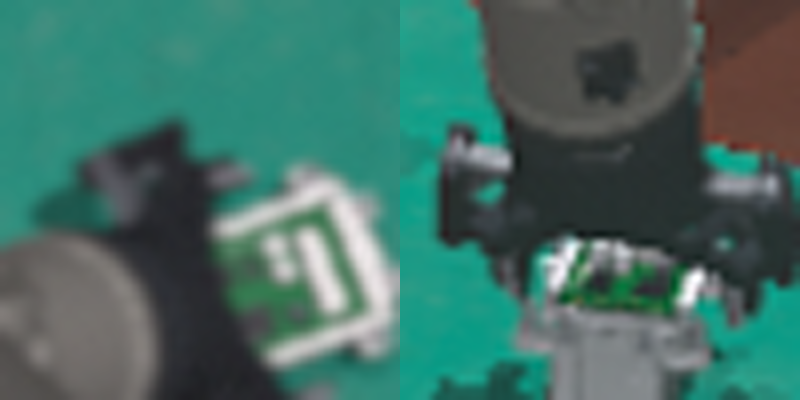

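```bash
python3 -m jog '[{"delta_pos":[0.001,0,0],"delta_rot":[0,0,0]},{"delta_pos":[0.001,0,0],"delta_rot":[0,0,0]},{"delta_pos":[0.001,0,0],"delta_rot":[0,0,0]},{"delta_pos":[0.001,0,0],"delta_rot":[0,0,0]},{"delta_pos":[0.001,0,0],"delta_rot":[0,0,0]},{"delta_pos":[0.001,0,0],"delta_rot":[0,0,0]},{"delta_pos":[0.001,0,0],"delta_rot":[0,0,0]},{"delta_pos":[0.001,0,0],"delta_rot":[0,0,0]}]' 0 60
python3 - <<'E'
from h import *
s,p,R=cur();print(R.round(3).tolist(),s['wrist_torque'],s['q'].round(3))
go((470,-181,48),19.5,-35,off=0)
snap('top','top3');snap('scene','scene3')
zoom('top3','a',290,175,340,225,8);zoom('scene3','b',278,150,328,200,8)
cv2.imwrite('pics/m4.png',np.hstack([cv2.imread('pics/a.png'),cv2.imread('pics/b.png')]))
E
```

```text
clock: 3.45
eef_pos: [475.0, -193.4, 29.2]
tool_rot: [0.245, 0.55, 0.779, -0.174]
wrist_force: [-3.8, 2.4, 8.5]
gripper_width: 59.0
[[-0.274, 0.943, 0.191], [0.773, 0.334, -0.54], [-0.573, -0.001, -0.82]] [ 0.17745208  0.29131233 -0.1911572 ] [ 0.036  0.543 -0.172  2.314  1.419  0.689 -1.08 ]
clock 3.45 tcp [ 475.  -193.4   29.2] F [-3.8  2.4  8.5] w 59.0
delta_pos [0.0001, -0.0006, 0.001] rot [-0.0006, -0.0011, 0.0007] dist 1 deg 0.1
```

View pics/m4.png

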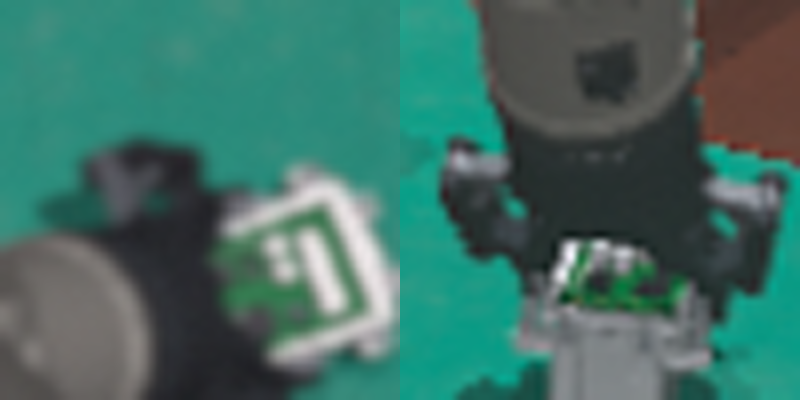

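```bash
python3 -m jog '[{"delta_pos":[-0.01,0,-0.014],"delta_rot":[0,0,0]},{"delta_pos":[-0.023,0,-0.033],"delta_rot":[0,0,0]},{"delta_pos":[-0.04,0,-0.057],"delta_rot":[0,0,0]},{"delta_pos":[-0.06,0,-0.086],"delta_rot":[0,0,0]},{"delta_pos":[-0.06,0,-0.086],"delta_rot":[0,0,0]}]'
python3 - <<'E'
from h import *
print(sense()['q'].round(3))
go((495,20,170),10,0,off=0)
go((504.5,162.4,130),-7,55,off=0)
snap('scene','scene4')
zoom('scene4','b',250,100,350,200,6)
E
```

```text
clock: 4.05
eef_pos: [477.2, -193.0, 138.1]
tool_rot: [0.248, 0.551, 0.778, -0.172]
wrist_force: [-0.2, -0.3, -0.6]
gripper_width: 58.7
[ 0.074  0.302 -0.211  2.275  1.093  0.758 -0.68 ]
clock 4.05 tcp [ 477.2 -193.   138.1] F [-0.2 -0.3 -0.6] w 58.7
delta_pos [0.1552, 0.088, -0.118] rot [0.0564, 0.6102, 0.1594] dist 214 deg 36.3
clock 4.05 tcp [ 477.2 -193.   138.1] F [-0.2 -0.3 -0.6] w 58.7
delta_pos [0.2941, 0.1532, -0.1787] rot [-0.0828, 1.5401, 0.5068] dist 377 deg 93.0
```

View pics/b.png

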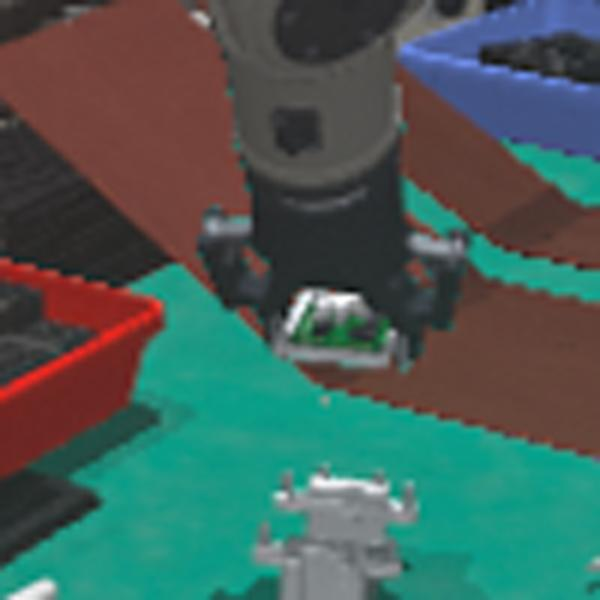

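```bash
python3 -m jog '[{"delta_pos":[0.155,0.088,-0.118],"delta_rot":[0.056,0.61,0.159]},{"delta_pos":[0.155,0.088,-0.118],"delta_rot":[0.056,0.61,0.159]},{"delta_pos":[0.155,0.088,-0.118],"delta_rot":[0.056,0.61,0.159]},{"delta_pos":[0.155,0.088,-0.118],"delta_rot":[0.056,0.61,0.159]},{"delta_pos":[0.155,0.088,-0.118],"delta_rot":[0.056,0.61,0.159]},{"delta_pos":[0.155,0.088,-0.118],"delta_rot":[0.056,0.61,0.159]}]'
python3 - <<'E'
from h import *
print(sense()['q'].round(3))
go((504.5,162.4,150),-7,55,off=0)
snap('top','top5'); snap('scene','scene5')
for n in('top5','scene5'): zoom(n,n+'z',*((295,185,353,235) if n[0]=='t' else (280,165,338,215)),12)
E
```

```text
clock: 4.7
eef_pos: [494.5, 21.7, 143.4]
tool_rot: [-0.002, 0.642, 0.766, 0.0]
wrist_force: [0.1, 0.4, -1.3]
gripper_width: 58.7
[ 0.217  0.333 -0.456  2.036  0.194  0.817 -0.176]
clock 4.7 tcp [494.5  21.7 143.4] F [ 0.1  0.4 -1.3] w 58.7
delta_pos [0.1555, 0.0402, 0.0075] rot [-0.1457, 0.9498, 0.273] dist 161 deg 57.2
```

View pics/top5z.png

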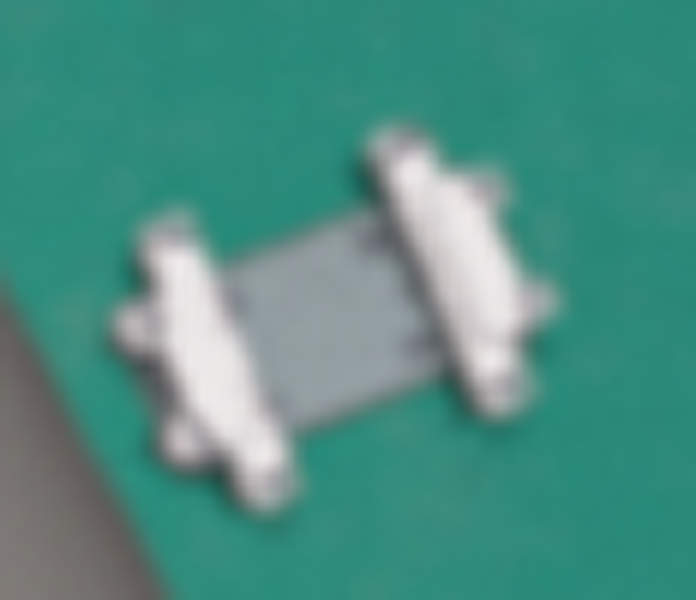

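View pics/scene5z.png

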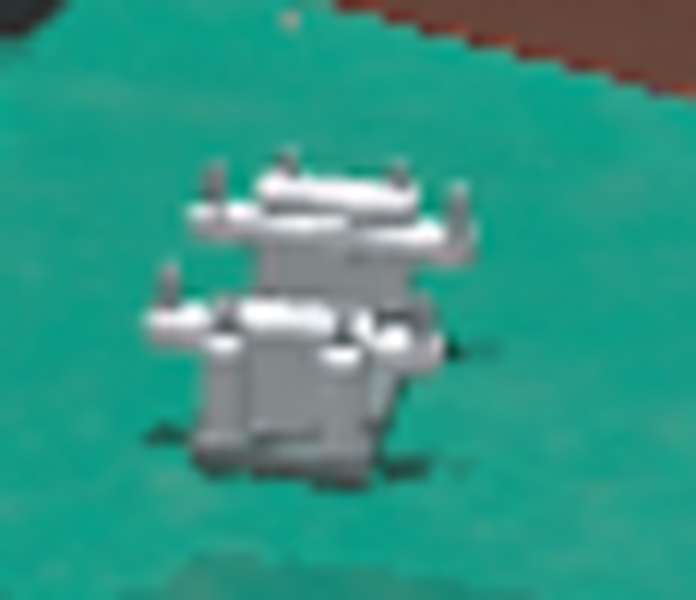

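```bash
python3 -m jog '[{"delta_pos":[0.05,0.01,0.002],"delta_rot":[-0.146,0.95,0.273]},{"delta_pos":[0.1,0.02,0.004],"delta_rot":[-0.146,0.95,0.273]},{"delta_pos":[0.155,0.04,0.008],"delta_rot":[-0.146,0.95,0.273]},{"delta_pos":[0.155,0.04,0.008],"delta_rot":[-0.146,0.95,0.273]},{"delta_pos":[0.155,0.04,0.008],"delta_rot":[-0.146,0.95,0.273]},{"delta_pos":[0.155,0.04,0.008],"delta_rot":[-0.146,0.95,0.273]},{"delta_pos":[0.155,0.04,0.008],"delta_rot":[-0.146,0.95,0.273]},{"delta_pos":[0.155,0.04,0.008],"delta_rot":[-0.146,0.95,0.273]},{"delta_pos":[0.155,0.04,0.008],"delta_rot":[-0.146,0.95,0.273]}]'
python3 - <<'E'
from h import *
print(sense()['q'].round(3))
go((504.5,162.4,150),-7,55,off=0)
snap('top','top6'); snap('scene','scene6')
zoom('top6','a',180,150,260,230,5); zoom('scene6','b',195,160,275,260,5)
a=cv2.imread('pics/a.png');b=cv2.imread('pics/b.png');a=cv2.copyMakeBorder(a,0,100,0,0,0);cv2.imwrite('pics/m5.png',np.hstack([a,b]))
E
```

```text
clock: 5.7
eef_pos: [504.6, 178.4, 133.6]
tool_rot: [-0.305, 0.666, 0.588, 0.343]
wrist_force: [0.4, -0.1, -1.1]
gripper_width: 59.0
[ 0.845  0.797 -1.018  2.118 -0.634  0.512  0.465]
clock 5.7 tcp [504.6 178.4 133.6] F [ 0.4 -0.1 -1.1] w 59.0
delta_pos [0.0043, 0.0018, 0.0016] rot [-0.0016, 0.0059, -0.0023] dist 5 deg 0.4
```

View pics/m5.png

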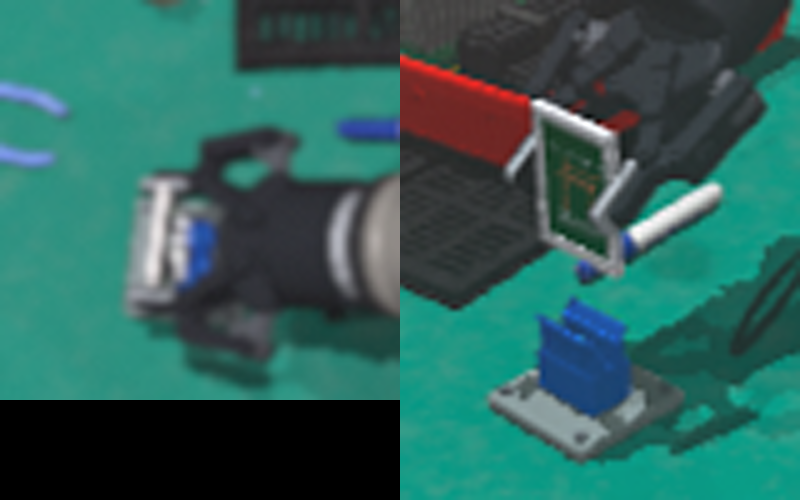

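```bash
cat >> h.py <<'E'
Rg=rotm(19.5,-35)
N_T=Rg.T@[0,0,1.]; BY_T=Rg.T@[-np.sin(np.radians(19.5)),np.cos(np.radians(19.5)),0]; C_T=np.array([0,0,-24.])-0.9*N_T
E
python3 - <<'E'
from h import *
s,p,R=cur()
n=R@N_T;by=R@BY_T;bx=R[:,1];c=p+R@C_T;print('c',c.round(1),'n',n.round(3),'by',by.round(3),'bx',bx.round(3))
x0,y0=195,160
im,K,E=load('scene6');cc=cv2.resize(im[y0:y0+100,x0:x0+80],None,fx=6,fy=6,interpolation=cv2.INTER_CUBIC)[:,:,::-1].copy()
def dr(P,col):
    q=[(proj(K,E,t)-[x0-.42,y0-.42])*6 for t in P];cv2.polylines(cc,[np.int32(q)],True,col,1)
dr([c-3*n+a*30*bx+b*42*by for a,b in((1,1),(1,-1),(-1,-1),(-1,1))],(0,0,255))
sx=np.array([np.cos(np.radians(-7)),np.sin(np.radians(-7)),0]);sy=np.array([-sx[1],sx[0],0])
for o,col in(((504.5,162.4),(0,255,255)),((501.6,164.2),(255,0,255))):
    o=np.array([*o,0])
    dr([o+[0,0,10]+40*(a*sx+b*sy) for a,b in((1,1),(1,-1),(-1,-1),(-1,1))],col)
    dr([o+[0,0,58]+23*a*sx+b*15*sy for a,b in((1,1),(1,-1),(-1,-1),(-1,1))],col)
cv2.imwrite('pics/m6.png',cc)
E
```

```text
c [503.  161.1 149. ] n [-0.119 -0.993  0.007] by [-0.001  0.007  1.   ] bx [ 0.993 -0.119  0.001]
```

View pics/m6.png

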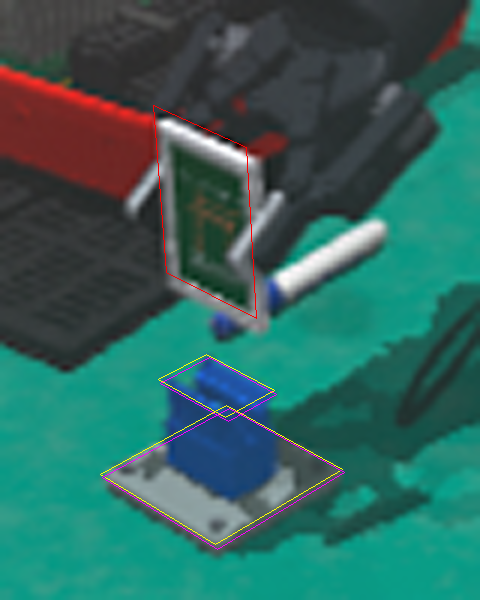

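Run:
```python
from h import *
s,p,R=cur()
n=R@N_T;by=R@BY_T;bx=R[:,1];c=p+R@C_T-4.5*by
x0,y0=190,165
im,K,E=load('top6');cc=cv2.resize(im[y0:y0+60,x0:x0+60],None,fx=10,fy=10,interpolation=cv2.INTER_CUBIC)[:,:,::-1].copy()
def dr(P,col):
    q=[(proj(K,E,t)-[x0-.45,y0-.45])*10 for t in P];cv2.polylines(cc,[np.int32(q)],True,col,1)
dr([c+42*by+a*30*bx+b*3*n for a,b in((1,1),(1,-1),(-1,-1),(-1,1))],(0,0,255))
dr([c-42*by+a*30*bx+b*3*n for a,b in((1,1),(1,-1),(-1,-1),(-1,1))],(0,255,0))
sx=np.array([np.cos(np.radians(-7)),np.sin(np.radians(-7)),0]);sy=np.array([-sx[1],sx[0],0])
for o,col in(((504.5,162.4),(0,255,255)),):
    o=np.array([*o,0])
    dr([o+[0,0,10]+40*(a*sx+b*sy) for a,b in((1,1),(1,-1),(-1,-1),(-1,1))],col)
    dr([o+[0,0,58]+23*a*sx+b*15*sy for a,b in((1,1),(1,-1),(-1,-1),(-1,1))],col)
cv2.imwrite('pics/m7.png',cc)
```

```text
(no output)
```

View pics/m7.png

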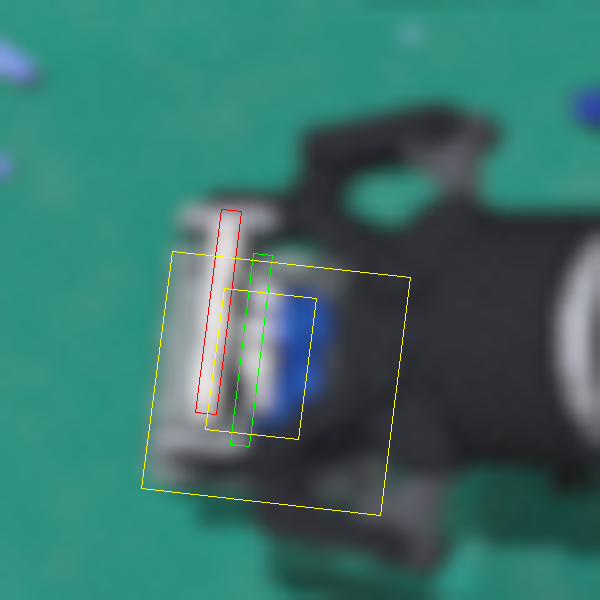

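```bash
cat >> h.py <<'E'
def mv(dw,jaw=None,phi=None):
    s,p,R=cur(); print('clock',round(s['clock'],2),'tcp',p.round(1),'F',s['wrist_force'].round(1),'w',round(s['gripper_width'],1),'q',s['q'].round(2))
    print('mv',(R.T@np.array(dw,float)/1000).round(4).tolist())
    if jaw is not None: print(' rot',Ro.from_matrix(R.T@rotm(jaw,phi)).as_rotvec().round(4).tolist())
E
python3 -c "
from h import *
mv((5,-1,-38),-7,55)"
```

```text
clock 5.8 tcp [505.3 179.7 135.1] F [-0.4  1.3 -1.9] w 58.3 q [ 0.84  0.79 -1.02  2.12 -0.63  0.51  0.47]
mv [-0.0312, 0.005, 0.0217]
 rot [-0.0013, 0.0072, 0.0027]
```

```bash
python3 -m jog '[{"delta_pos":[-0.015,0.004,0.01],"delta_rot":[0,0.007,0]},{"delta_pos":[-0.031,0.005,0.022],"delta_rot":[0,0.007,0]},{"delta_pos":[-0.031,0.005,0.022],"delta_rot":[0,0.007,0]},{"delta_pos":[-0.031,0.005,0.022],"delta_rot":[0,0.007,0]},{"delta_pos":[-0.031,0.005,0.022],"delta_rot":[0,0.007,0]}]'
python3 - <<'E'
from h import *
for i in range(2):
  s,p,R=cur();print(p.round(2))
n=R@N_T;by=R@BY_T;bx=R[:,1];c=p+R@C_T;print('c',c.round(1),'n',n.round(3))
snap('top','top7'); snap('scene','scene7')
zoom('top7','a',190,165,250,225,6.6667); zoom('scene7','b',200,180,260,260,6.6667)
a=cv2.imread('pics/a.png');b=cv2.imread('pics/b.png');a=cv2.copyMakeBorder(a,0,b.shape[0]-a.shape[0],0,0,0);cv2.imwrite('pics/m8.png',np.hstack([a,b]))
E
```

```text
clock: 6.3
eef_pos: [510.5, 179.7, 98.3]
tool_rot: [-0.305, 0.663, 0.59, 0.346]
wrist_force: [0.2, -0.7, -1.0]
gripper_width: 58.5
[510.49 179.75  98.35]
[510.49 179.75  98.35]
c [508.2 161.1 112.1] n [-0.117 -0.993  0.001]
```

View pics/m8.png

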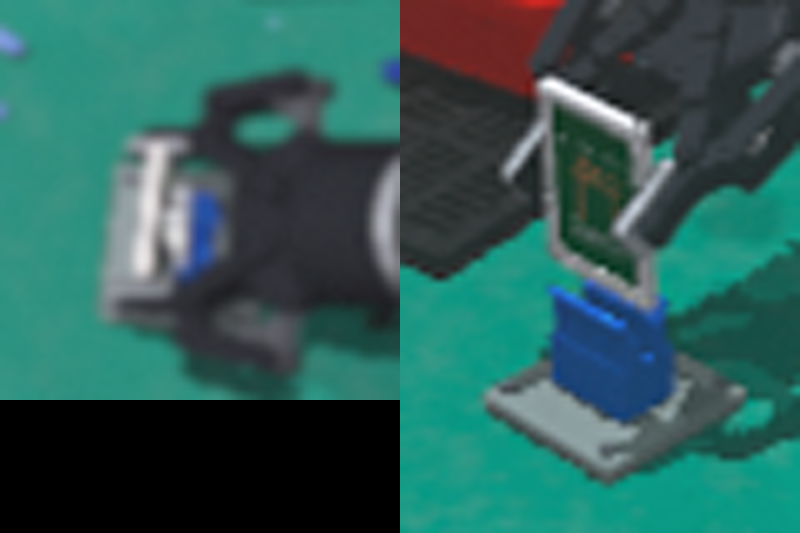

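Run:
```python
from h import *
im,K,E=load('top7')
x0,y0=190,165
c=cv2.resize(im[y0:y0+40,x0:x0+45],None,fx=15,fy=15,interpolation=cv2.INTER_CUBIC)[:,:,::-1];cv2.imwrite('pics/m9.png',c)
for z in(150,152,154):print(z,onz(K,E,212.5,196.1,z).round(1))
print(onz(K,E,216.85,200.85,58))
```

```text
150 [507.  162.4 150. ]
152 [506.8 162.2 152. ]
154 [506.5 162.  154. ]
[504.75477076 158.61362441  58.        ]
```

View pics/m9.png

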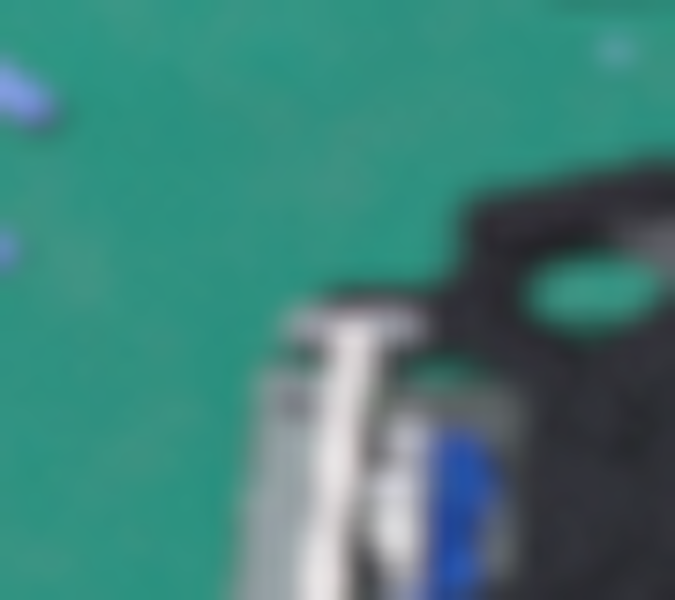

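```bash
python3 -c "
from h import *
mv((1,-2,-18),-7,55)"
```

```text
clock 6.4 tcp [510.6 179.3  98.1] F [-0.1  0.1 -1.6] w 58.9 q [ 0.82  0.88 -0.99  2.11 -0.61  0.46  0.51]
mv [-0.0158, 0.0012, 0.0088]
 rot [-0.0009, 0.0012, 0.0048]
```

```bash
python3 -m jog '[{"delta_pos":[-0.004,0.001,0.001],"delta_rot":[0,0,0.005]},{"delta_pos":[-0.008,0.001,0.004],"delta_rot":[0,0,0.005]},{"delta_pos":[-0.012,0.001,0.0065],"delta_rot":[0,0,0.005]},{"delta_pos":[-0.016,0.001,0.009],"delta_rot":[0,0,0.005]},{"delta_pos":[-0.016,0.001,0.009],"delta_rot":[0,0,0.005]}]'
python3 - <<'E'
from h import *
s,p,R=cur();print(p.round(2),(p+R@C_T).round(1))
snap('top','top8'); snap('scene','scene8')
zoom('top8','a',190,165,250,225,6.6667); zoom('scene8','b',200,180,260,260,6.6667)
a=cv2.imread('pics/a.png');b=cv2.imread('pics/b.png');a=cv2.copyMakeBorder(a,0,b.shape[0]-a.shape[0],0,0,0);cv2.imwrite('pics/m10.png',np.hstack([a,b]))
mv((0,0,-12),-7,55)
E
```

```text
clock: 6.9
eef_pos: [511.0, 177.2, 79.0]
tool_rot: [-0.306, 0.665, 0.588, 0.345]
wrist_force: [-0.0, -0.1, -1.3]
gripper_width: 58.5
[511.05 177.24  78.95] [508.8 158.6  92.7]
clock 7.0 tcp [511.3 177.4  79.6] F [-0.3  0.1 -1.4] w 58.9 q [ 0.81  0.92 -0.97  2.11 -0.6   0.44  0.53]
mv [-0.0098, 0.0, 0.0069]
 rot [-0.0013, 0.0007, -0.0008]
```

View pics/m10.png

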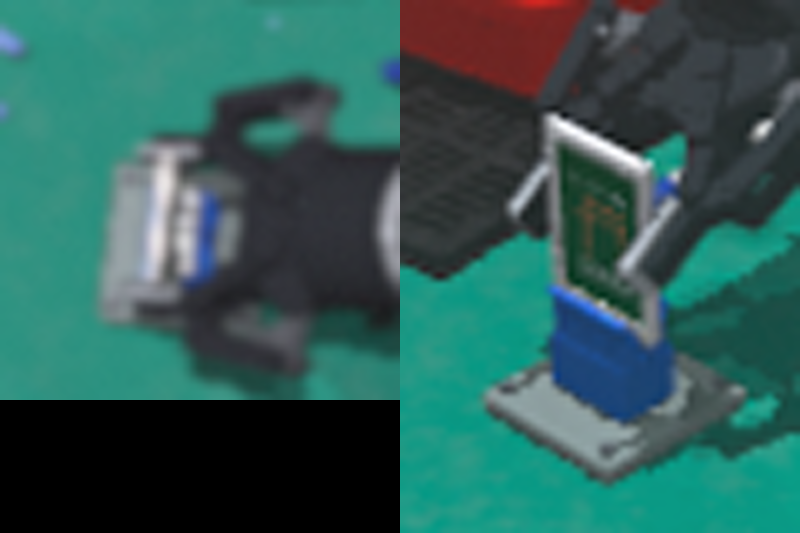

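```bash
python3 -m jog '[{"delta_pos":[-0.003,-0.001,0.002],"delta_rot":[0,0,0]},{"delta_pos":[-0.005,-0.001,0.0035],"delta_rot":[0,0,0]},{"delta_pos":[-0.007,-0.001,0.005],"delta_rot":[0,0,0]},{"delta_pos":[-0.007,-0.001,0.005],"delta_rot":[0,0,0]},{"delta_pos":[-0.007,-0.001,0.005],"delta_rot":[0,0,0]}]'
python3 - <<'E'
from h import *
s,p,R=cur();print(p.round(2),(p+R@C_T).round(1))
mv((0,0,-3),-7,55)
E
```

```text
clock: 7.5
eef_pos: [510.2, 177.8, 71.0]
tool_rot: [-0.306, 0.664, 0.588, 0.345]
wrist_force: [-0.6, 1.0, -0.6]
gripper_width: 58.6
[510.19 177.77  71.04] [507.9 159.2  84.8]
clock 7.5 tcp [510.2 177.8  71. ] F [-0.6  1.  -0.6] w 58.6 q [ 0.81  0.93 -0.97  2.11 -0.6   0.43  0.54]
mv [-0.0025, 0.0, 0.0017]
 rot [-0.0015, 0.0005, -0.0008]
```

```bash
python3 -m jog '[{"delta_pos":[-0.0012,0,0.0008],"delta_rot":[0,0,0]},{"delta_pos":[-0.0025,0,0.0017],"delta_rot":[0,0,0]},{"delta_pos":[-0.0025,0,0.0017],"delta_rot":[0,0,0]}]'
python3 -c "
from h import *
mv((0,0,-2))"; python3 -m jog '[{"delta_pos":[-0.001,0,0.0007],"delta_rot":[0,0,0]},{"delta_pos":[-0.0016,0,0.0012],"delta_rot":[0,0,0]},{"delta_pos":[-0.0016,0,0.0012],"delta_rot":[0,0,0]}]'
python3 -c "
from h import *
mv((0,0,-2))"
```

```text
clock: 7.8
eef_pos: [510.4, 178.7, 69.3]
tool_rot: [-0.307, 0.664, 0.588, 0.346]
wrist_force: [-0.3, 0.4, 6.6]
gripper_width: 58.5
clock 7.8 tcp [510.4 178.7  69.3] F [-0.3  0.4  6.6] w 58.5 q [ 0.81  0.94 -0.97  2.11 -0.6   0.42  0.54]
mv [-0.0016, 0.0, 0.0011]
clock: 8.1
eef_pos: [510.5, 179.4, 68.9]
tool_rot: [-0.308, 0.663, 0.588, 0.346]
wrist_force: [-5.1, -5.2, 14.2]
gripper_width: 58.5
clock 8.1 tcp [510.5 179.4  68.9] F [-5.1 -5.2 14.2] w 58.5 q [ 0.81  0.94 -0.97  2.11 -0.6   0.42  0.54]
mv [-0.0016, 0.0, 0.0011]
```

Run:
```python
from h import *
snap('scene','scene9');snap('top','top9')
zoom('scene9','b',205,190,255,255,9)
zoom('top9','a',190,165,250,225,9)
```

```text
(no output)
```

View pics/b.png

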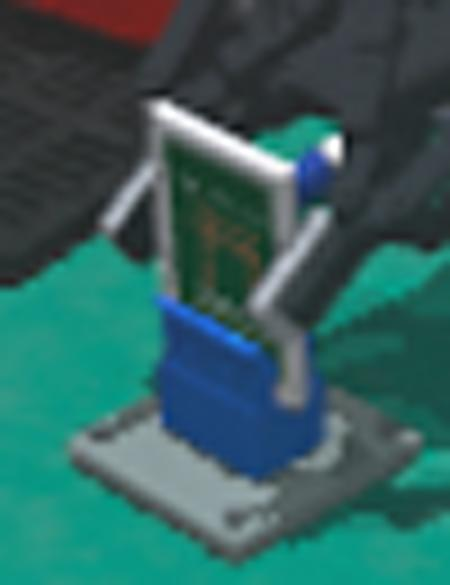

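```bash
python3 -m jog '[{"delta_pos":[0,0,0],"delta_rot":[0,0,0]},{"delta_pos":[0,0,0],"delta_rot":[0,0,0]},{"delta_pos":[0,0,0],"delta_rot":[0,0,0]},{"delta_pos":[0,0,0],"delta_rot":[0,0,0]},{"delta_pos":[0,0,0],"delta_rot":[0,0,0]}]' 100
python3 - <<'E'
from h import *
mv((0,0,0),-7,55)
snap('scene','scene10');snap('top','top10')
zoom('scene10','b',205,190,255,255,8)
zoom('top10','a',190,165,240,230,8)
cv2.imwrite('pics/m11.png',np.hstack([cv2.imread('pics/a.png'),cv2.imread('pics/b.png')]))
E
```

```text
clock: 8.7
eef_pos: [510.4, 179.3, 68.7]
tool_rot: [-0.308, 0.663, 0.588, 0.346]
wrist_force: [-0.5, 0.2, 0.7]
gripper_width: 85.7
clock 8.7 tcp [510.4 179.3  68.7] F [-0.5  0.2  0.7] w 85.7 q [ 0.81  0.94 -0.97  2.11 -0.6   0.42  0.54]
mv [0.0, 0.0, 0.0]
 rot [-0.003, -0.0038, 0.0004]
```

View pics/m11.png

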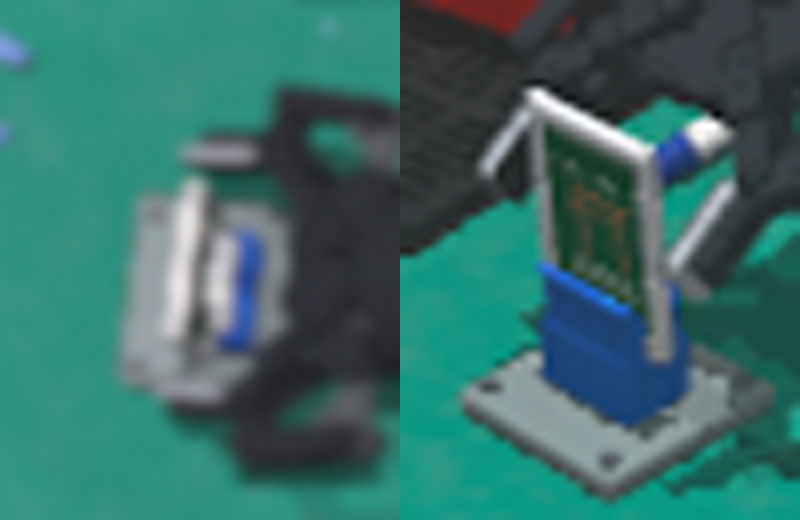

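```bash
python3 -m jog '[{"delta_pos":[0,0,-0.02],"delta_rot":[0,0,0]},{"delta_pos":[0,0,-0.05],"delta_rot":[0,0,0]},{"delta_pos":[0,0,-0.09],"delta_rot":[0,0,0]},{"delta_pos":[0,0,-0.13],"delta_rot":[0,0,0]},{"delta_pos":[0,0,-0.16],"delta_rot":[0,0,0]},{"delta_pos":[-0.0,0,-0.16],"delta_rot":[0,0,0]}]'
python3 - <<'E'
from h import *
mv((0,0,0),-7,55)
s,p,R=cur()
go((508,158,230),-7,0,off=0)
snap('scene','scene11');snap('top','top11')
zoom('scene11','b',205,180,255,245,8)
zoom('top11','a',190,165,240,230,8)
cv2.imwrite('pics/m12.png',np.hstack([cv2.imread('pics/a.png'),cv2.imread('pics/b.png')]))
E
```

```text
clock: 9.4
eef_pos: [496.9, 44.8, 161.0]
tool_rot: [-0.305, 0.665, 0.587, 0.347]
wrist_force: [0.3, -0.4, -0.2]
gripper_width: 85.5
clock 9.4 tcp [496.9  44.8 161. ] F [ 0.3 -0.4 -0.2] w 85.5 q [ 1.05  0.73 -0.95  2.04 -0.54  0.8   0.51]
mv [0.0, 0.0, 0.0]
 rot [0.0038, -0.0006, -0.0005]
clock 9.4 tcp [496.9  44.8 161. ] F [ 0.3 -0.4 -0.2] w 85.5
delta_pos [0.1021, -0.0031, 0.0674] rot [0.0033, -0.9605, -0.0023] dist 122 deg 55.0
```

View pics/m12.png

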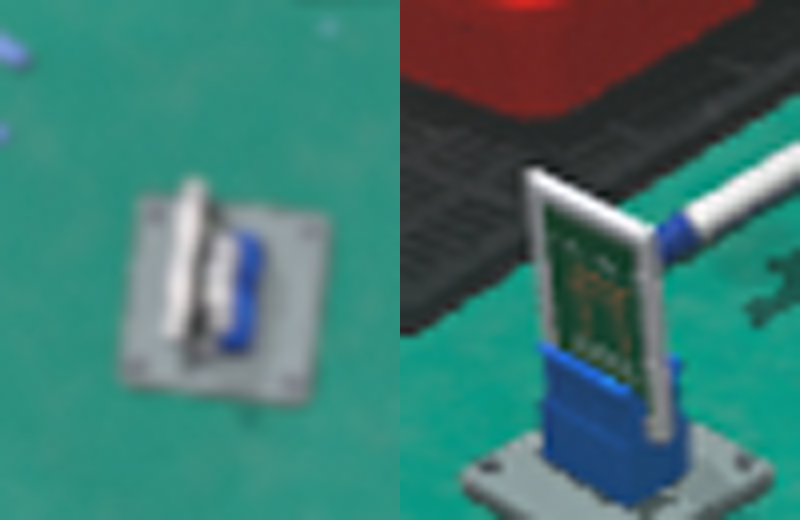

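Run:
```python
from h import *
im,K,E=load('top11')
T=[onz(K,E,190+x/8-.44,165+y/8-.44,119) for x,y in((195,182),(172,338))]
print(np.round(T,1),np.mean(T,0).round(1),np.degrees(np.arctan2(*(T[0]-T[1])[1::-1])),np.linalg.norm(T[0]-T[1]))
# plate in this clear view
P=np.array([onz(K,E,190+x/8-.44,165+y/8-.44,10) for x,y in((137,195),(330,212),(312,405),(120,383))]);print(P.round(1),P.mean(0).round(1))
im,K,E=load('scene11')
def px(x,y):return 205+(x-400)/8-.44,180+y/8-.44
for z in(118,119):
  T=[onz(K,E,*px(*q),z) for q in((530,172),(652,236))];print('scene top edge',np.round(T,1),np.mean(T,0).round(1),np.linalg.norm(T[0]-T[1]))
print('bottom right corner z35',onz(K,E,*px(655,440),35).round(1))
P=[onz(K,E,*px(*q),10) for q in((463,475),(772,470))];print(np.round(P,1),np.mean(P,0).round(1))
```

```text
[[538.8 161.6 119. ]
 [478.4 170.1 119. ]] [508.6 165.8 119. ] -8.04305707648189 60.983065424604
[[551.6 197.6  10. ]
 [543.6 117.   10. ]
 [463.  124.5  10. ]
 [472.8 204.1  10. ]] [507.7 160.8  10. ]
scene top edge [[537.2 160.7 118. ]
 [475.5 169.4 118. ]] [506.4 165.  118. ] 62.22404944322636
scene top edge [[535.9 162.  119. ]
 [474.4 170.7 119. ]] [505.2 166.3 119. ] 62.096128277172966
bottom right corner z35 [480.3 167.9  35. ]
[[545.4 196.7  10. ]
 [459.5 130.6  10. ]] [502.5 163.6  10. ]
```

```bash
python3 -m jog '[{"delta_pos":[0.06,-0.003,-0.02],"delta_rot":[0,-0.96,0]},{"delta_pos":[0.102,-0.003,0.02],"delta_rot":[0,-0.96,0]},{"delta_pos":[0.102,-0.003,0.067],"delta_rot":[0,-0.96,0]},{"delta_pos":[0.102,-0.003,0.067],"delta_rot":[0,-0.96,0]},{"delta_pos":[0.102,-0.003,0.067],"delta_rot":[0,-0.96,0]},{"delta_pos":[0.102,-0.003,0.067],"delta_rot":[0,-0.96,0]},{"delta_pos":[0.102,-0.003,0.067],"delta_rot":[0,-0.96,0]},{"delta_pos":[0.102,-0.003,0.067],"delta_rot":[0,-0.96,0]}]'
python3 - <<'E'
from h import *
print(sense()['q'].round(2))
go((508,160.5,77),-7,-55,off=120)
E
```

```text
clock: 10.3
eef_pos: [503.4, 170.5, 205.6]
tool_rot: [-0.001, 0.743, 0.669, 0.001]
wrist_force: [-0.6, 1.9, -0.6]
gripper_width: 85.4
[ 0.05  0.33 -0.59  1.89  0.22  0.98 -0.74]
clock 10.3 tcp [503.4 170.5 205.6] F [-0.6  1.9 -0.6] w 85.4
delta_pos [0.0689, 0.007, 0.0738] rot [0.0079, -0.9634, 0.0163] dist 101 deg 55.2
```

```bash
python3 -m jog '[{"delta_pos":[0.05,0.004,0],"delta_rot":[0,-0.14,0]},{"delta_pos":[0.085,0.007,0.01],"delta_rot":[0,-0.28,0]},{"delta_pos":[0.085,0.007,0.02],"delta_rot":[0,-0.42,0]},{"delta_pos":[0.08,0.007,0.035],"delta_rot":[0.008,-0.56,0.01]},{"delta_pos":[0.075,0.007,0.05],"delta_rot":[0.008,-0.7,0.01]},{"delta_pos":[0.069,0.007,0.065],"delta_rot":[0.008,-0.83,0.016]},{"delta_pos":[0.069,0.007,0.074],"delta_rot":[0.008,-0.963,0.016]},{"delta_pos":[0.069,0.007,0.074],"delta_rot":[0.008,-0.963,0.016]},{"delta_pos":[0.069,0.007,0.074],"delta_rot":[0.008,-0.963,0.016]},{"delta_pos":[0.069,0.007,0.074],"delta_rot":[0.008,-0.963,0.016]}]'
python3 - <<'E'
from h import *
print(sense()['q'].round(2))
go((508,160.5,77),-7,-55,off=120)
snap('scene','scene12');snap('top','top12')
zoom('scene12','b',155,150,255,280,4)
zoom('top12','a',150,140,250,270,4)
cv2.imwrite('pics/m13.png',np.hstack([cv2.imread('pics/a.png'),cv2.imread('pics/b.png')]))
E
```

```text
clock: 11.3
eef_pos: [518.1, 238.2, 133.0]
tool_rot: [0.305, 0.665, 0.588, -0.344]
wrist_force: [-0.1, -0.2, 1.3]
gripper_width: 85.5
[-0.6   0.87 -0.35  1.48  0.66  1.77 -1.28]
clock 11.3 tcp [518.1 238.2 133. ] F [-0.1 -0.2  1.3] w 85.5
delta_pos [0.001, -0.0005, 0.0003] rot [-0.0007, -0.0042, -0.0008] dist 1 deg 0.2
```

View pics/m13.png

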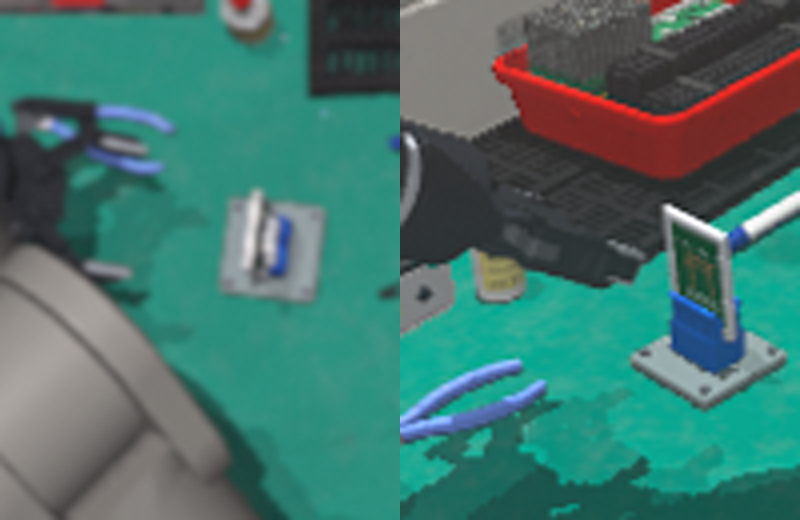

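```bash
python3 -m jog '[{"delta_pos":[0.001,0,0.04],"delta_rot":[0,-0.004,0]},{"delta_pos":[0.001,0,0.07],"delta_rot":[0,-0.004,0]},{"delta_pos":[0.001,0,0.095],"delta_rot":[0,-0.004,0]},{"delta_pos":[0.001,0,0.11],"delta_rot":[0,-0.004,0]},{"delta_pos":[0.001,0,0.12],"delta_rot":[0,-0.004,0]},{"delta_pos":[0.001,0,0.12],"delta_rot":[0,-0.004,0]},{"delta_pos":[0.001,0,0.12],"delta_rot":[0,-0.004,0]}]'
python3 - <<'E'
from h import *
print(sense()['q'].round(2))
go((508,160.5,77),-7,-55,off=0)
snap('scene','scene13');snap('top','top13')
zoom('scene13','b',190,170,256,236,6)
zoom('top13','a',180,160,246,226,6)
cv2.imwrite('pics/m14.png',np.hstack([cv2.imread('pics/a.png'),cv2.imread('pics/b.png')]))
E
```

```text
clock: 12.1
eef_pos: [506.9, 142.5, 64.4]
tool_rot: [0.306, 0.665, 0.587, -0.344]
wrist_force: [-0.9, 0.5, 0.3]
gripper_width: 85.6
[-0.51  0.88 -0.33  1.67  0.73  1.58 -1.34]
clock 12.1 tcp [506.9 142.5  64.4] F [-0.9  0.5  0.3] w 85.6
delta_pos [-0.0, -0.0011, 0.002] rot [0.0005, -0.0023, -0.0028] dist 2 deg 0.2
```

View pics/m14.png

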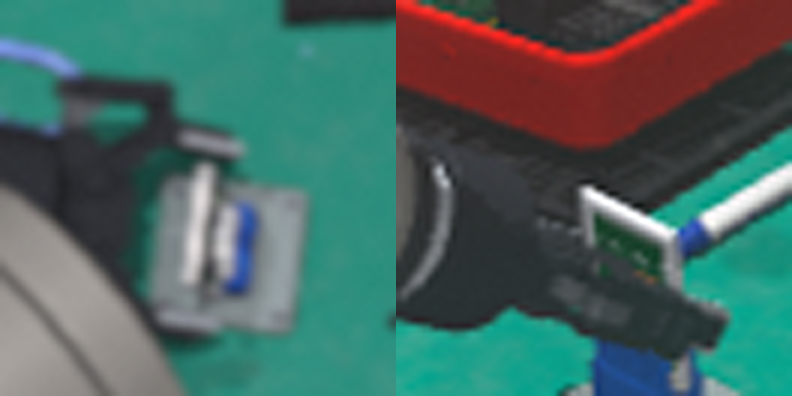

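```bash
python3 -m jog '[{"delta_pos":[0,-0.001,0.002],"delta_rot":[0,0,0]},{"delta_pos":[0,-0.001,0.002],"delta_rot":[0,0,0]},{"delta_pos":[0,-0.001,0.002],"delta_rot":[0,0,0]},{"delta_pos":[0,-0.001,0.002],"delta_rot":[0,0,0]},{"delta_pos":[0,-0.001,0.002],"delta_rot":[0,0,0]},{"delta_pos":[0,-0.001,0.002],"delta_rot":[0,0,0]},{"delta_pos":[0,-0.001,0.002],"delta_rot":[0,0,0]},{"delta_pos":[0,-0.001,0.002],"delta_rot":[0,0,0]}]' 0 60
python3 - <<'E'
from h import *
s,p,R=cur()
print(s['q'].round(2),R.round(4).tolist(),s['wrist_torque'].round(2))
go((508,160.5,77),-7,-55,off=0)
snap('scene','scene14');snap('top','top14')
zoom('scene14','b',190,170,256,236,6)
zoom('top14','a',180,160,246,226,6)
cv2.imwrite('pics/m15.png',np.hstack([cv2.imread('pics/a.png'),cv2.imread('pics/b.png')]))
E
```

```text
clock: 13.0
eef_pos: [505.6, 142.2, 63.3]
tool_rot: [0.306, 0.665, 0.588, -0.344]
wrist_force: [-1.4, 5.2, 5.1]
gripper_width: 58.7
[-0.51  0.88 -0.33  1.68  0.73  1.58 -1.34] [[0.0724, 0.9925, -0.0983], [0.5718, -0.1221, -0.8113], [-0.8172, 0.0025, -0.5764]] [ 0.68  0.28 -0.35]
clock 13.0 tcp [505.6 142.2  63.3] F [-1.4  5.2  5.1] w 58.7
delta_pos [-0.0006, 0.0002, 0.001] rot [0.0013, -0.0034, -0.0022] dist 1 deg 0.2
```

View pics/m15.png

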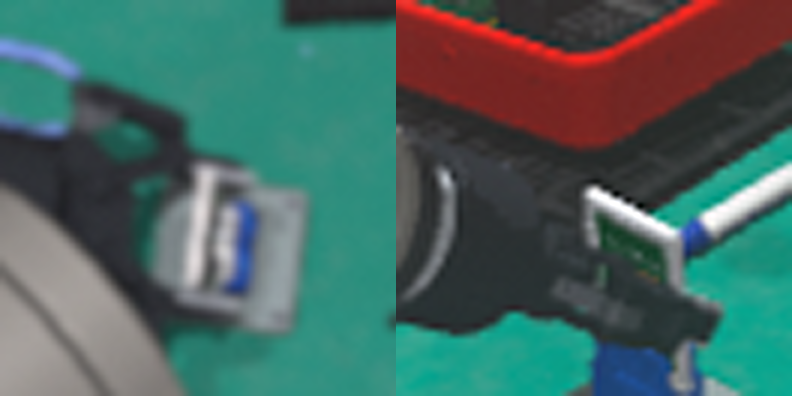

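```bash
cat >> h.py <<'E'
Rg2=rotm(-7,-55)
N2=Rg2.T@np.array([-np.sin(np.radians(7)),-np.cos(np.radians(7)),0]); BY2=Rg2.T@[0,0,1.]; C2=np.array([0,0,-24.])
E
python3 -c "
from h import *
mv((0,0,70))
print(N2,BY2,cur()[1]+cur()[2]@C2)"
```

```text
clock 13.1 tcp [505.6 142.2  63.3] F [-0.9  4.7  5.2] w 58.5 q [-0.51  0.88 -0.33  1.68  0.73  1.58 -1.34]
mv [-0.0572, 0.0002, -0.0403]
[-5.73576436e-01 -1.16029158e-18  8.19152044e-01] [-0.81915204  0.         -0.57357644] [507.9515792  161.70176479  77.18099629]
```

```bash
python3 -m jog '[{"delta_pos":[-0.01,0,-0.007],"delta_rot":[0,0,0]},{"delta_pos":[-0.022,0,-0.0155],"delta_rot":[0,0,0]},{"delta_pos":[-0.04,0,-0.028],"delta_rot":[0,0,0]},{"delta_pos":[-0.057,0,-0.04],"delta_rot":[0,0,0]},{"delta_pos":[-0.057,0,-0.04],"delta_rot":[0,0,0]},{"delta_pos":[-0.057,0,-0.04],"delta_rot":[0,0,0]}]'
python3 - <<'E'
from h import *
mv((0,0,0),-7,-55)
go((495,40,190),5,0,off=0)
snap('scene','scene15')
zoom('scene15','b',180,130,256,236,6)
E
```

```text
clock: 13.7
eef_pos: [505.7, 142.0, 133.7]
tool_rot: [0.306, 0.666, 0.588, -0.343]
wrist_force: [-0.1, -0.1, -0.7]
gripper_width: 58.8
clock 13.7 tcp [505.7 142.  133.7] F [-0.1 -0.1 -0.7] w 58.8 q [-0.5   0.77 -0.34  1.68  0.7   1.65 -1.28]
mv [0.0, 0.0, 0.0]
 rot [0.0018, -0.0045, -0.0035]
clock 13.7 tcp [505.7 142.  133.7] F [-0.1 -0.1 -0.7] w 58.8
delta_pos [-0.0856, 0.002, 0.0651] rot [-0.0967, 0.9522, -0.1956] dist 108 deg 56.0
```

View pics/b.png

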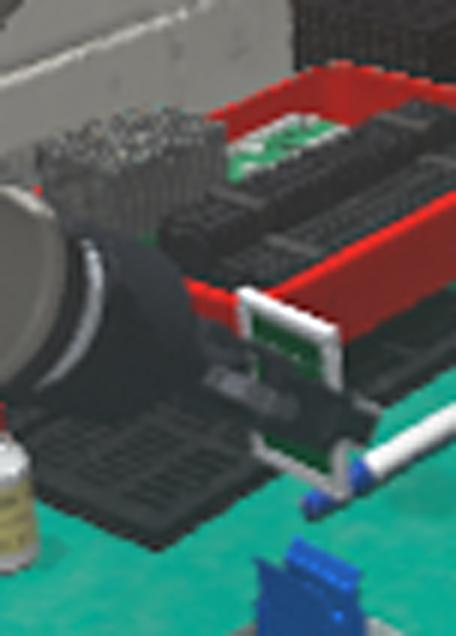

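```bash
python3 -m jog '[{"delta_pos":[-0.085,0.002,-0.01],"delta_rot":[-0.03,0.3,-0.05]},{"delta_pos":[-0.085,0.002,0.02],"delta_rot":[-0.05,0.5,-0.1]},{"delta_pos":[-0.086,0.002,0.065],"delta_rot":[-0.097,0.952,-0.196]},{"delta_pos":[-0.086,0.002,0.065],"delta_rot":[-0.097,0.952,-0.196]},{"delta_pos":[-0.086,0.002,0.065],"delta_rot":[-0.097,0.952,-0.196]},{"delta_pos":[-0.086,0.002,0.065],"delta_rot":[-0.097,0.952,-0.196]},{"delta_pos":[-0.086,0.002,0.065],"delta_rot":[-0.097,0.952,-0.196]},{"delta_pos":[-0.086,0.002,0.065],"delta_rot":[-0.097,0.952,-0.196]},{"delta_pos":[-0.086,0.002,0.065],"delta_rot":[-0.097,0.952,-0.196]}]'
python3 - <<'E'
from h import *
mv((0,0,0),5,0)
go((473,-184,125),19.5,35,off=0)
E
```

```text
clock: 14.65
eef_pos: [494.1, 39.3, 165.2]
tool_rot: [-0.0, 0.676, 0.737, -0.002]
wrist_force: [-0.0, 0.7, -0.5]
gripper_width: 59.1
clock 14.65 tcp [494.1  39.3 165.2] F [-0.   0.7 -0.5] w 59.1 q [ 0.27  0.32 -0.57  2.01  0.22  0.88 -0.33]
mv [0.0, 0.0, 0.0]
 rot [-0.0031, 0.0024, -0.0008]
clock 14.65 tcp [494.1  39.3 165.2] F [-0.   0.7 -0.5] w 59.1
delta_pos [-0.2071, -0.0436, 0.0605] rot [0.0742, 0.6095, -0.2469] dist 220 deg 37.9
```

```bash
python3 -m jog '[{"delta_pos":[-0.05,-0.01,0.01],"delta_rot":[0.07,0.6,-0.247]},{"delta_pos":[-0.1,-0.02,0.02],"delta_rot":[0.074,0.61,-0.247]},{"delta_pos":[-0.15,-0.03,0.03],"delta_rot":[0.074,0.61,-0.247]},{"delta_pos":[-0.207,-0.044,0.045],"delta_rot":[0.074,0.61,-0.247]},{"delta_pos":[-0.207,-0.044,0.06],"delta_rot":[0.074,0.61,-0.247]},{"delta_pos":[-0.207,-0.044,0.06],"delta_rot":[0.074,0.61,-0.247]},{"delta_pos":[-0.207,-0.044,0.06],"delta_rot":[0.074,0.61,-0.247]},{"delta_pos":[-0.207,-0.044,0.06],"delta_rot":[0.074,0.61,-0.247]}]'
python3 - <<'E'
from h import *
mv((0,0,0),19.5,35)
s,p,R=cur();c=p+R@C2;n=R@N2;by=R@BY2;bx=R[:,1];print(c.round(1),n.round(3),by.round(3))
snap('top','top16');snap('scene','scene16')
for nm,x0,y0 in(('top16',295,180),('scene16',275,130)):
    im,K,E=load(nm);cc=cv2.resize(im[y0:y0+60,x0:x0+60],None,fx=10,fy=10,interpolation=cv2.INTER_CUBIC)[:,:,::-1].copy()
    cv2.imwrite('pics/'+nm+'z.png',cc)
    q=[(proj(K,E,c-3*n+a*30*bx+b*42*by)-[x0-.45,y0-.45])*10 for a,b in((1,1),(1,-1),(-1,-1),(-1,1))];cv2.polylines(cc,[np.int32(q)],True,(0,0,255),1)
    cv2.imwrite('pics/'+nm+'o.png',cc)
E
```

```text
clock: 15.45
eef_pos: [468.6, -168.2, 105.6]
tool_rot: [-0.247, 0.549, 0.779, 0.173]
wrist_force: [1.1, 0.5, 0.6]
gripper_width: 58.8
clock 15.45 tcp [ 468.6 -168.2  105.6] F [1.1 0.5 0.6] w 58.8 q [ 0.92  0.71 -0.62  1.76 -0.08  1.19  0.73]
mv [0.0, 0.0, 0.0]
 rot [-0.0025, -0.0015, 0.0023]
[ 473.3 -181.2  125.2] [-0.001  0.001 -1.   ] [ 0.337 -0.942 -0.002]
```

View pics/top16o.png

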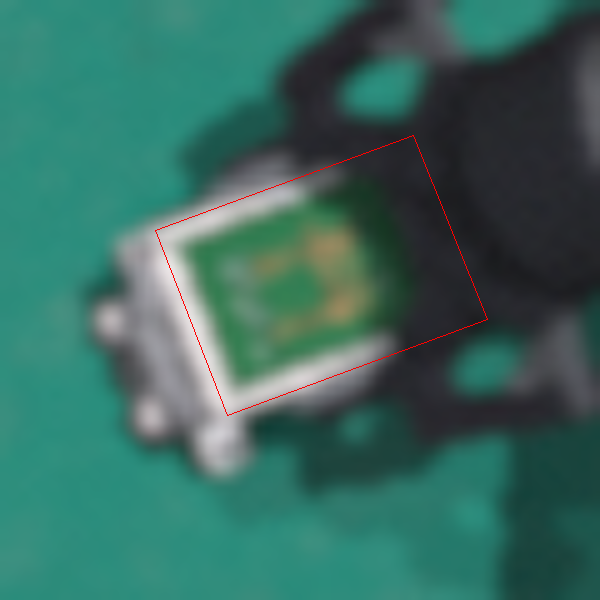

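View pics/scene16o.png

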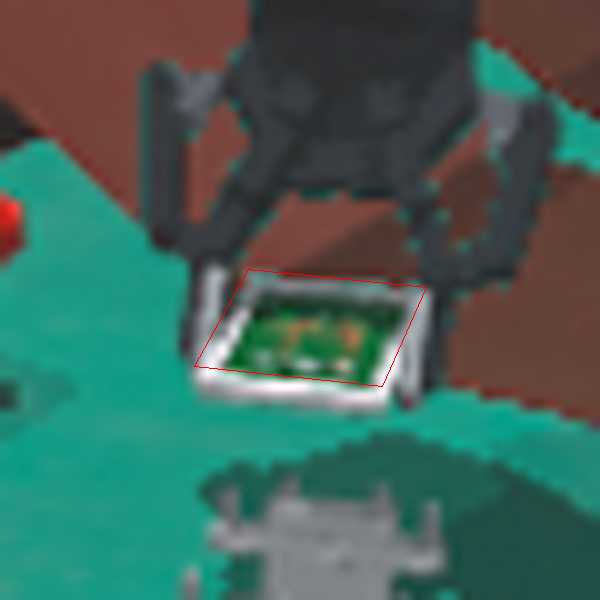

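Run:
```python
from h import *
s,p,R=cur();print((p+R@C2).round(1))
a=np.radians(19.5);ux=np.array([np.cos(a),np.sin(a),0]);uy=np.array([-np.sin(a),np.cos(a),0])
for ctr,col in(((472.5,-183),(0,0,255)),):
  for n,x0,y0 in(("top5",295,185),("scene5",280,165)):
    im,K,E=load(n)
    c=cv2.resize(im[y0:y0+50,x0:x0+58],None,fx=12,fy=12,interpolation=cv2.INTER_CUBIC)[:,:,::-1].copy()
    P=lambda x,y,z:tuple(int(round(t)) for t in (proj(K,E,np.array([*ctr,z])+ux*x+uy*y)-[x0-.46,y0-.46])*12)
    for x,y in((35,34),(35,-34),(-35,34),(-35,-34),(16,47),(16,-47),(-16,47),(-16,-47)):
        cv2.circle(c,P(x,y,52.5),3,(255,0,255),-1); cv2.line(c,P(x,y,52.5),P(x,y,40),(255,0,255),1)
    cv2.polylines(c,[np.int32([P(25*i,52*j,0) for i,j in((1,1),(1,-1),(-1,-1),(-1,1))])],True,(0,255,255),1)
    cv2.imwrite(f'pics/ov2_{n}.png',c)
```

```text
[ 473.6 -180.7  126.7]
```

View pics/ov2_top5.png

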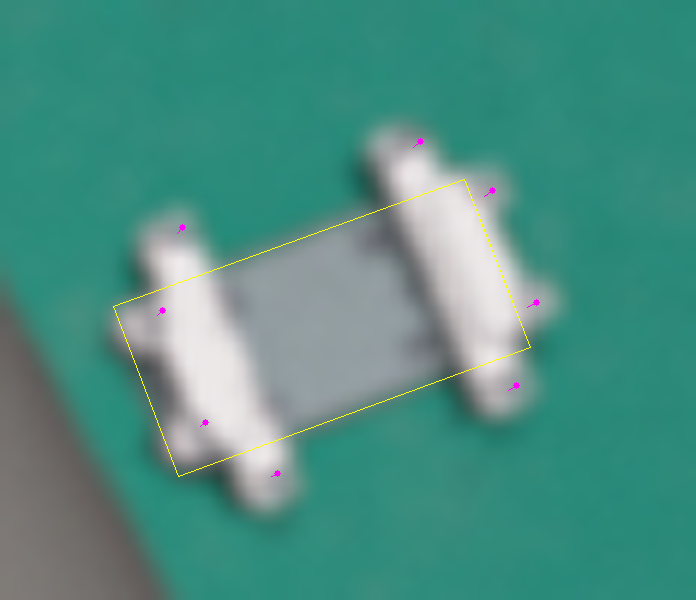

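View pics/ov2_scene5.png

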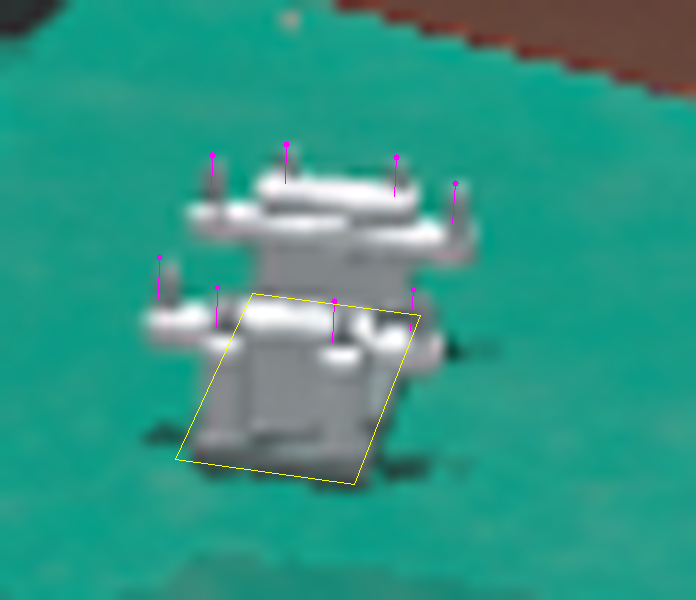

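```bash
python3 -m jog '[{"delta_pos":[0,0,0],"delta_rot":[0,0,0]},{"delta_pos":[0,0,0],"delta_rot":[0,0,0]}]' >/dev/null
python3 - <<'E'
from h import *
go((472,-182.5,66),19.5,35,off=0)
s,p,R=cur();print((p+R@C2).round(1))
E
```

```text
clock 15.75 tcp [ 469.7 -165.7  108.5] F [-0.5  0.2 -1.2] w 58.4
delta_pos [-0.0378, -0.0036, 0.0494] rot [-0.0036, 0.0028, 0.009] dist 62 deg 0.6
[ 474.3 -178.6  128.2]
```

```bash
python3 -m jog '[{"delta_pos":[-0.015,-0.002,0.02],"delta_rot":[-0.004,0.003,0.009]},{"delta_pos":[-0.03,-0.0036,0.04],"delta_rot":[-0.004,0.003,0.009]},{"delta_pos":[-0.038,-0.0036,0.0494],"delta_rot":[-0.004,0.003,0.009]},{"delta_pos":[-0.038,-0.0036,0.0494],"delta_rot":[-0.004,0.003,0.009]},{"delta_pos":[-0.038,-0.0036,0.0494],"delta_rot":[-0.004,0.003,0.009]},{"delta_pos":[-0.038,-0.0036,0.0494],"delta_rot":[-0.004,0.003,0.009]},{"delta_pos":[-0.038,-0.0036,0.0494],"delta_rot":[-0.004,0.003,0.009]},{"delta_pos":[-0.038,-0.0036,0.0494],"delta_rot":[-0.004,0.003,0.009]}]'
python3 - <<'E'
from h import *
go((472,-182.5,66),19.5,35,off=0)
s,p,R=cur();print((p+R@C2).round(1),(R@N2).round(3))
snap('top','top17');snap('scene','scene17')
zoom('top17','t17',295,185,353,235,12);zoom('scene17','s17',280,155,338,205,12)
s,p,R=cur();print((p+R@C2).round(1))
E
```

```text
clock: 16.55
eef_pos: [467.8, -169.9, 46.8]
tool_rot: [-0.245, 0.55, 0.779, 0.174]
wrist_force: [-0.3, 0.1, -0.5]
gripper_width: 58.5
clock 16.55 tcp [ 467.8 -169.9   46.8] F [-0.3  0.1 -0.5] w 58.5
delta_pos [0.0001, -0.0003, 0.0007] rot [0.001, 0.0008, 0.0004] dist 1 deg 0.1
[ 472.4 -182.9   66.5] [ 0.001 -0.    -1.   ]
[ 472.2 -182.8   66.2]
```

View pics/t17.png

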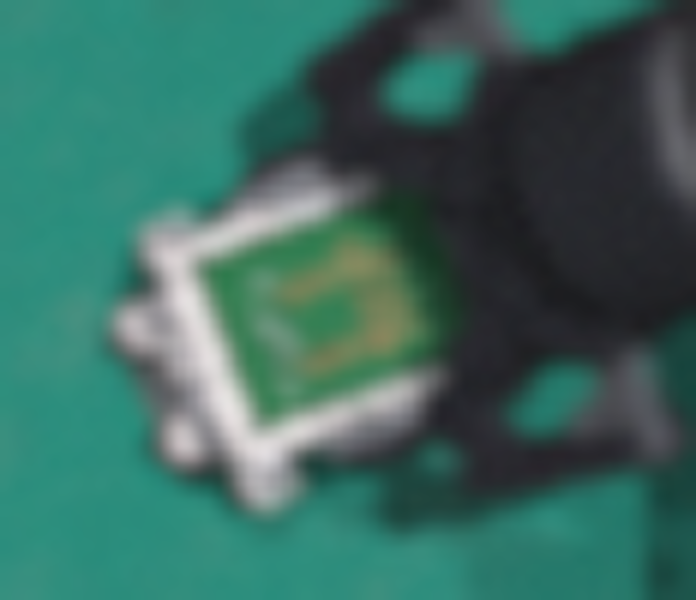

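View pics/s17.png

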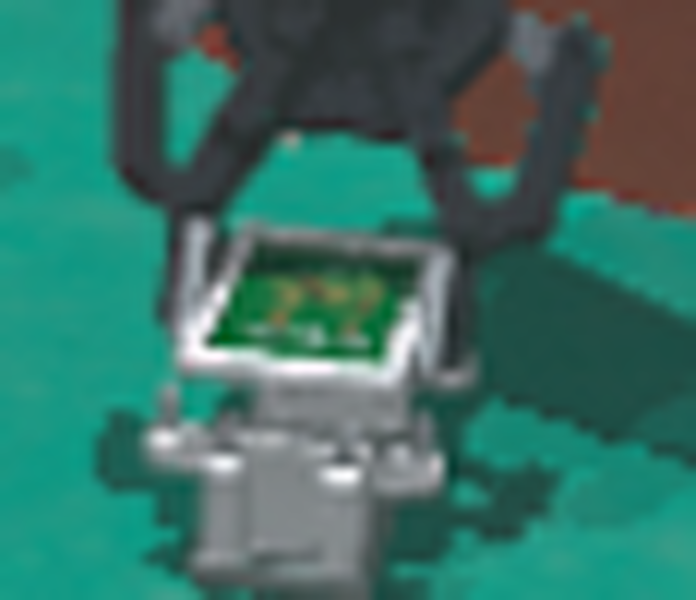

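Run:
```python
from h import *
from scipy.ndimage import map_coordinates
a=np.radians(19.5);ux=np.array([np.cos(a),np.sin(a),0]);uy=np.array([-np.sin(a),np.cos(a),0])
def edge(nm,o,z,d,fixed,rng):
    # crossing of G-R from white to green moving inward along world dir d, at world offsets 'rng' along other dir
    im,K,E=load(nm);g=im[:,:,1].astype(float)-im[:,:,0]
    out=[]
    for r in rng:
        t=np.arange(10,50,.25); P=[proj(K,E,np.array([*o,z])+d*(-tt)*-1*0+d*tt+fixed*r) for tt in t]
        P=np.array(P);v=map_coordinates(g,[P[:,1],P[:,0]],order=1)
        # from outside(big t) to inside: first find white (low) then green (high)
        i0=np.argmin(np.where((t>20),v,1e9)) ; lo=v[i0]; hi=np.median(v[(t>10)&(t<20)])
        h=(lo+hi)/2; j=i0
        while j>0 and v[j]<h:j-=1
        out.append(t[j]+(v[j]-h)/(v[j]-v[j+1]+1e-9)*.25)
    return np.array(out)
for nm,o,z in(('top0',(470.5,-181),51),('top17',(472.2,-182.8),69.2)):
    print(nm,'+y end',edge(nm,o,z,uy,ux,[-14,-10,-6,-2,2,6,10,14]).round(1))
    print(nm,'-x side',edge(nm,o,z,-ux,uy,[5,9,13,17,21,25]).round(1))
    print(nm,'+x side',edge(nm,o,z,ux,uy,[5,9,13,17,21,25]).round(1))
for nm,o,z in(('scene0',(470.5,-181),51),('scene17',(472.2,-182.8),69.2)):
    print(nm,'+y end',edge(nm,o,z,uy,ux,[-14,-10,-6,-2,2,6,10,14]).round(1))
    print(nm,'-x side',edge(nm,o,z,-ux,uy,[-20,-10,0,10,17,21,25]).round(1))
    print(nm,'+x side',edge(nm,o,z,ux,uy,[-20,-10,0,10,17,21,25]).round(1))
```

```text
top0 +y end [32.6 33.3 32.5 30.9 30.6 32.2 33.4 33.1]
top0 -x side [24.3 26.  24.6 22.3 21.9 22.1]
top0 +x side [24.2 24.4 24.6 23.3 22.7 22.9]
top17 +y end [38.1 38.8 36.8 35.6 36.2 38.  38.1 36.2]
top17 -x side [23.6 24.  23.6 23.4 22.7 22.2]
top17 +x side [23.2 23.4 23.1 23.4 23.6 23.2]
scene0 +y end [39.4 37.1 35.2 34.7 37.8 42.  41.2 35.1]
scene0 -x side [-7.7 28.7 27.1 29.3 27.9 25.7 25.8]
scene0 +x side [26.9 24.3 24.9 22.6 21.6 21.6 21.7]
scene17 +y end [45.  44.2 45.  45.8 47.3 46.9 43.5 44.2]
scene17 -x side [26.2 25.8 28.2 26.7 26.6 26.2 26.1]
scene17 +x side [21.4 20.8 20.9 20.8 20.3 19.9 20. ]
```

```bash
python3 -c "
from h import *
go((473.2,-185.5,55),19.5,35,off=0)"
```

```text
clock 16.65 tcp [ 467.6 -169.9   46.6] F [ 0.8  0.3 -1.3] w 58.9
delta_pos [-0.0087, 0.0, 0.0076] rot [0.0008, 0.0004, 0.0001] dist 12 deg 0.0
```

```bash
python3 -m jog '[{"delta_pos":[-0.004,0,0.002],"delta_rot":[0,0,0]},{"delta_pos":[-0.006,0,0.005],"delta_rot":[0,0,0]},{"delta_pos":[-0.0087,0,0.0076],"delta_rot":[0,0,0]},{"delta_pos":[-0.0087,0,0.0076],"delta_rot":[0,0,0]},{"delta_pos":[-0.0087,0,0.0076],"delta_rot":[0,0,0]},{"delta_pos":[-0.0087,0,0.0076],"delta_rot":[0,0,0]}]'
python3 - <<'E'
from h import *
s,p,R=cur();print((p+R@C2).round(1))
go((473.2,-185.5,51),19.5,35,off=0)
snap('top','top18');snap('scene','scene18')
zoom('top18','a',300,190,350,240,8);zoom('scene18','b',280,160,330,210,8)
cv2.imwrite('pics/m18.png',np.hstack([cv2.imread('pics/a.png'),cv2.imread('pics/b.png')]))
E
```

```text
clock: 17.25
eef_pos: [468.6, -172.4, 35.4]
tool_rot: [-0.245, 0.55, 0.779, 0.174]
wrist_force: [-0.4, 0.3, -0.4]
gripper_width: 58.6
[ 473.2 -185.4   55. ]
clock 17.25 tcp [ 468.6 -172.4   35.4] F [-0.4  0.3 -0.4] w 58.6
delta_pos [-0.0024, -0.0, 0.0032] rot [0.0007, 0.0002, 0.0002] dist 4 deg 0.0
```

View pics/m18.png

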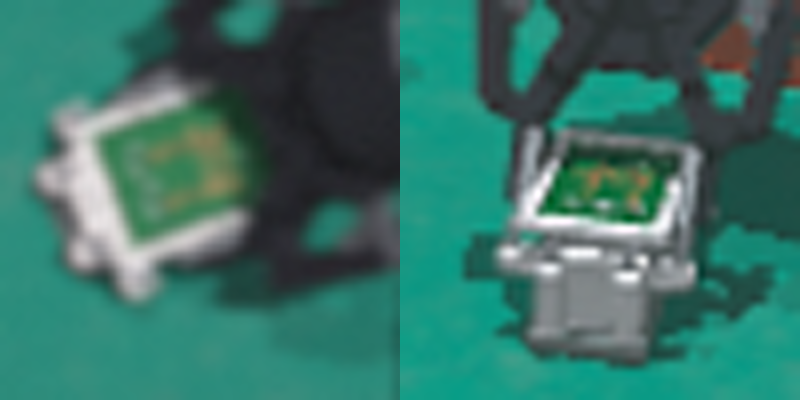

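```bash
cat > edge.py <<'E'
from h import *
from scipy.ndimage import map_coordinates
a=np.radians(19.5);ux=np.array([np.cos(a),np.sin(a),0]);uy=np.array([-np.sin(a),np.cos(a),0])
def edge(nm,o,z,d,fixed,rng):
    im,K,E=load(nm);g=im[:,:,1].astype(float)-im[:,:,0]
    out=[]
    for r in rng:
        t=np.arange(10,50,.25); P=np.array([proj(K,E,np.array([*o,z])+d*tt+fixed*r) for tt in t])
        v=map_coordinates(g,[P[:,1],P[:,0]],order=1)
        i0=np.argmin(np.where((t>20),v,1e9)) ; lo=v[i0]; hi=np.median(v[(t>10)&(t<20)])
        h=(lo+hi)/2; j=i0
        while j>0 and v[j]<h:j-=1
        out.append(t[j]+(v[j]-h)/(v[j]-v[j+1]+1e-9)*.25)
    return np.array(out)
def rep(nm,o,z):
    o=np.array(o,float)
    r1=[5,9,13,17,21,25]
    y=np.median(edge(nm,o,z,uy,ux,[-14,-10,-6,-2,2,6,10,14])); m=np.median(edge(nm,o,z,-ux,uy,r1));p=np.median(edge(nm,o,z,ux,uy,r1))
    print(nm,'u centre',round(float(o@ux[:2]+(p-m)/2),2),'uy end',round(float(o@uy[:2]+y),2),'halfw',round(float(p+m)/2,1))
E
python3 - <<'E'
from edge import *
for k,o,z in(('0',(470.5,-181),51),('17',(472.2,-182.8),69.2),('18',(473.2,-185.4),58)):
    rep('top'+k,o,z);rep('scene'+k,o,z)
E
```

```text
top0 u centre 383.31 uy end -295.12 halfw 23.5
scene0 u centre 380.16 uy end -290.24 halfw 24.9
top17 u centre 384.0 uy end -292.53 halfw 23.4
scene17 u centre 381.02 uy end -284.94 halfw 23.6
top18 u centre 384.16 uy end -295.51 halfw 23.1
scene18 u centre 380.4 uy end -287.52 halfw 24.3
```

```bash
python3 -m jog '[{"delta_pos":[-0.001,-0.0004,0.0014],"delta_rot":[0,0,0]},{"delta_pos":[-0.0022,-0.0004,0.003],"delta_rot":[0,0,0]},{"delta_pos":[-0.0024,-0.0004,0.0033],"delta_rot":[0,0,0]},{"delta_pos":[-0.0024,-0.0004,0.0033],"delta_rot":[0,0,0]}]'
python3 - <<'E'
from h import *
s,p,R=cur();print((p+R@C2).round(1))
go((473.0,-185.5,48.5),19.5,35,off=0)
E
```

```text
clock: 17.75
eef_pos: [468.2, -172.6, 31.3]
tool_rot: [-0.245, 0.55, 0.779, 0.174]
wrist_force: [-0.9, -0.2, -1.2]
gripper_width: 58.5
[ 472.8 -185.6   50.9]
clock 17.75 tcp [ 468.2 -172.6   31.3] F [-0.9 -0.2 -1.2] w 58.5
delta_pos [-0.0014, 0.0002, 0.002] rot [0.0007, 0.0003, 0.0001] dist 2 deg 0.0
```

```bash
python3 -m jog '[{"delta_pos":[-0.0007,0,0.001],"delta_rot":[0,0,0]},{"delta_pos":[-0.0014,0,0.002],"delta_rot":[0,0,0]},{"delta_pos":[-0.0014,0,0.002],"delta_rot":[0,0,0]},{"delta_pos":[-0.0014,0,0.002],"delta_rot":[0,0,0]}]'
python3 - <<'E'
from edge import *
s,p,R=cur();print((p+R@C2).round(1),s['wrist_torque'].round(2))
snap('top','top19');snap('scene','scene19')
rep('top19',(p+R@C2)[:2],51.5);rep('scene19',(p+R@C2)[:2],51.5)
zoom('top19','a',300,190,350,240,8);zoom('scene19','b',280,160,330,210,8)
cv2.imwrite('pics/m19.png',np.hstack([cv2.imread('pics/a.png'),cv2.imread('pics/b.png')]))
mv((0,0,-1.5))
E
```

```text
clock: 18.15
eef_pos: [468.3, -172.7, 30.1]
tool_rot: [-0.246, 0.55, 0.779, 0.174]
wrist_force: [-2.5, -1.9, 10.0]
gripper_width: 58.7
[ 472.9 -185.7   49.7] [0.46 0.49 0.38]
top19 u centre 383.65 uy end -296.28 halfw 23.0
scene19 u centre 380.88 uy end -291.53 halfw 23.9
clock 18.25 tcp [ 468.3 -172.7   30.1] F [-2.1 -2.4 10.3] w 59.1 q [ 0.9   0.82 -0.58  1.77 -0.04  1.07  0.75]
mv [-0.0009, -0.0, 0.0012]
```

View pics/m19.png

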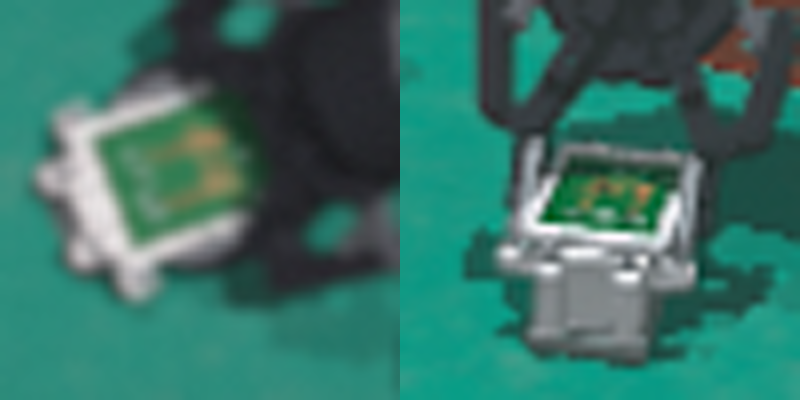

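```bash
python3 -m jog '[{"delta_pos":[-0.0005,0,0.0006],"delta_rot":[0,0,0]},{"delta_pos":[-0.0009,0,0.0012],"delta_rot":[0,0,0]},{"delta_pos":[-0.0009,0,0.0012],"delta_rot":[0,0,0]}]'
python3 - <<'E'
from edge import *
s,p,R=cur();print((p+R@C2).round(1),s['wrist_torque'].round(2),(R@N2).round(3))
mv((0,0,-1.0))
E
```

```text
clock: 18.55
eef_pos: [468.3, -172.7, 29.9]
tool_rot: [-0.246, 0.55, 0.779, 0.174]
wrist_force: [-2.2, -2.3, 11.2]
gripper_width: 58.7
[ 472.9 -185.7   49.6] [0.64 0.65 0.45] [ 0.     0.002 -1.   ]
clock 18.55 tcp [ 468.3 -172.7   29.9] F [-2.2 -2.3 11.2] w 58.7 q [ 0.9   0.82 -0.58  1.77 -0.04  1.08  0.75]
mv [-0.0006, -0.0, 0.0008]
```

```bash
python3 -c "
from h import *
go((473.0,-185.6,49.2),19.5,37,off=0)"
```

```text
clock 18.55 tcp [ 468.3 -172.7   29.9] F [-2.2 -2.3 11.2] w 58.7
delta_pos [0.0006, 0.0001, 0.0003] rot [0.0003, 0.0332, 0.0007] dist 1 deg 1.9
```

```bash
python3 -m jog '[{"delta_pos":[0.0003,0,0.0002],"delta_rot":[0,0.016,0]},{"delta_pos":[0.0006,0,0.0003],"delta_rot":[0,0.033,0]},{"delta_pos":[0.0006,0,0.0003],"delta_rot":[0,0.033,0]},{"delta_pos":[0.0006,0,0.0003],"delta_rot":[0,0.033,0]}]'
python3 - <<'E'
from edge import *
s,p,R=cur();print((p+R@C2).round(1),s['wrist_torque'].round(2),(R@N2).round(3))
go((473.0,-185.6,48.2),19.5,37,off=0)
E
```

```text
clock: 18.95
eef_pos: [468.4, -172.2, 30.0]
tool_rot: [-0.259, 0.547, 0.775, 0.183]
wrist_force: [-0.7, -1.7, 3.1]
gripper_width: 58.8
[ 473.2 -185.8   49.2] [-0.4  -0.11  0.03] [-0.011  0.033 -0.999]
clock 18.95 tcp [ 468.4 -172.2   30. ] F [-0.7 -1.7  3.1] w 58.8
delta_pos [-0.0004, -0.0001, 0.0009] rot [0.0007, 0.0003, 0.0006] dist 1 deg 0.1
```

```bash
python3 -m jog '[{"delta_pos":[-0.0003,0,0.0006],"delta_rot":[0,0,0]},{"delta_pos":[-0.0006,0,0.0013],"delta_rot":[0,0,0]},{"delta_pos":[-0.0006,0,0.0013],"delta_rot":[0,0,0]}]'
python3 - <<'E'
from edge import *
s,p,R=cur();print((p+R@C2).round(1),s['wrist_torque'].round(2),(R@N2).round(3))
snap('top','top20');snap('scene','scene20')
rep('top20',(p+R@C2)[:2],51);rep('scene20',(p+R@C2)[:2],51)
zoom('top20','a',300,190,350,240,8);zoom('scene20','b',280,160,330,210,8)
cv2.imwrite('pics/m20.png',np.hstack([cv2.imread('pics/a.png'),cv2.imread('pics/b.png')]))
E
```

```text
clock: 19.25
eef_pos: [468.4, -172.1, 29.9]
tool_rot: [-0.259, 0.547, 0.775, 0.183]
wrist_force: [-3.2, -3.0, 12.7]
gripper_width: 58.9
[ 473.2 -185.8   49. ] [0.45 0.51 0.39] [-0.011  0.033 -0.999]
top20 u centre 383.63 uy end -296.63 halfw 23.4
scene20 u centre 381.01 uy end -292.39 halfw 24.3
```

View pics/m20.png

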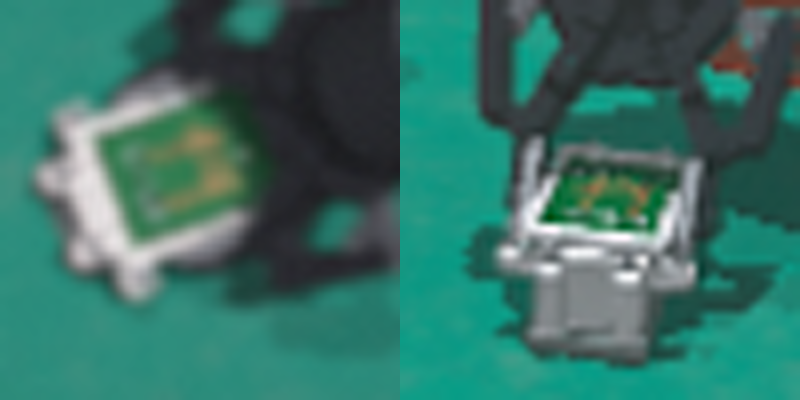

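```bash
python3 -c "
from h import *
mv((-0.4,1.1,0.2))"
```

```text
clock 19.35 tcp [ 468.4 -172.1   29.9] F [-2.6 -3.6 13. ] w 58.6 q [ 0.91  0.84 -0.58  1.75 -0.05  1.1   0.76]
mv [0.0011, -0.0, 0.0005]
```

```bash
python3 -m jog '[{"delta_pos":[0.0006,0,0.0003],"delta_rot":[0,0,0]},{"delta_pos":[0.0011,0,0.0005],"delta_rot":[0,0,0]},{"delta_pos":[0.0011,0,0.0005],"delta_rot":[0,0,0]}]'
python3 - <<'E'
from edge import *
s,p,R=cur();print((p+R@C2).round(1),s['wrist_torque'].round(2),(R@N2).round(3))
snap('top','top21');snap('scene','scene21')
rep('top21',(p+R@C2)[:2],51);rep('scene21',(p+R@C2)[:2],51)
E
```

```text
clock: 19.65
eef_pos: [468.0, -171.1, 30.0]
tool_rot: [-0.259, 0.547, 0.775, 0.183]
wrist_force: [-0.3, -0.9, 2.8]
gripper_width: 58.7
[ 472.8 -184.7   49.2] [-0.51 -0.2  -0.01] [-0.011  0.033 -0.999]
top21 u centre 383.66 uy end -295.58 halfw 23.3
scene21 u centre 381.06 uy end -292.36 halfw 24.0
```

```bash
python3 -m jog '[{"delta_pos":[0,0,0],"delta_rot":[0,0,0]},{"delta_pos":[0,0,0],"delta_rot":[0,0,0]},{"delta_pos":[0,0,0],"delta_rot":[0,0,0]},{"delta_pos":[0,0,0],"delta_rot":[0,0,0]},{"delta_pos":[0,0,0],"delta_rot":[0,0,0]}]' 100
python3 -m jog '[{"delta_pos":[0,0,-0.015],"delta_rot":[0,0,0]},{"delta_pos":[0,0,-0.04],"delta_rot":[0,0,0]},{"delta_pos":[0,0,-0.08],"delta_rot":[0,0,0]},{"delta_pos":[0,0,-0.12],"delta_rot":[0,0,0]},{"delta_pos":[0,0,-0.16],"delta_rot":[0,0,0]},{"delta_pos":[0,0,-0.19],"delta_rot":[0,0,0]},{"delta_pos":[0,0,-0.19],"delta_rot":[0,0,0]}]'
python3 - <<'E'
from edge import *
snap('top','top22');snap('scene','scene22')
rep('top22',(472.8,-184.7),51);rep('scene22',(472.8,-184.7),51)
zoom('top22','a',298,185,348,235,8);zoom('scene22','b',280,160,330,210,8)
cv2.imwrite('pics/m22.png',np.hstack([cv2.imread('pics/a.png'),cv2.imread('pics/b.png')]))
E
```

```text
clock: 20.25
eef_pos: [467.9, -171.0, 30.0]
tool_rot: [-0.259, 0.547, 0.775, 0.183]
wrist_force: [-0.8, -0.8, 0.1]
gripper_width: 85.3
clock: 20.95
eef_pos: [508.2, -282.1, 184.8]
tool_rot: [-0.255, 0.549, 0.775, 0.184]
wrist_force: [0.1, 1.1, -0.4]
gripper_width: 85.5
top22 u centre 383.6 uy end -295.73 halfw 22.8
scene22 u centre 381.08 uy end -292.35 halfw 24.1
```

View pics/m22.png

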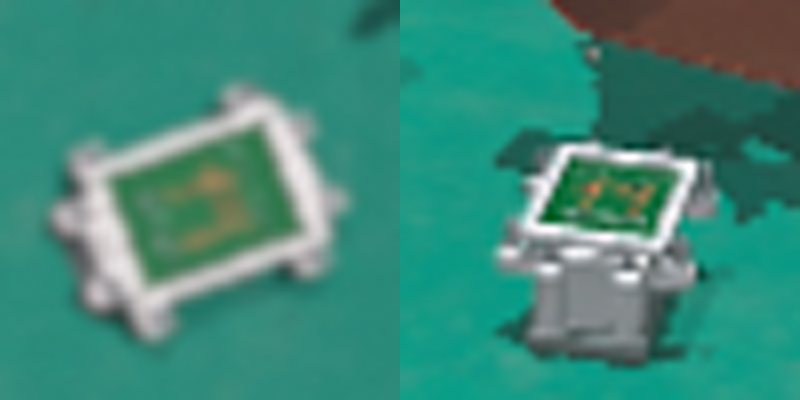

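View pics/scene22.png

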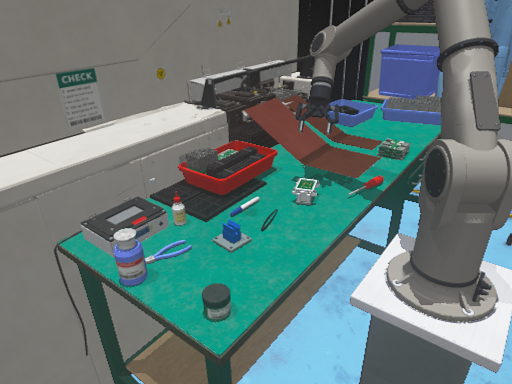

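Run:
```python
from h import *
snap('scene','scene23');snap('top','top23')
o=[]
for n in('scene0','scene23'):
    zoom(n,'z',286,170,326,206,10);o.append(cv2.imread('pics/z.png'))
cv2.imwrite('pics/m23.png',np.hstack(o))
a=cv2.imread('pics/scene0.png').astype(int);b=cv2.imread('pics/scene23.png').astype(int)
d=abs(a-b).max(2)>40; 
a2=cv2.imread('pics/top0.png').astype(int);b2=cv2.imread('pics/top23.png').astype(int);d2=abs(a2-b2).max(2)>40
for dd in(d,d2):
    n,l,st,c=cv2.connectedComponentsWithStats(cv2.dilate(dd.astype(np.uint8),np.ones((3,3))));print([s.tolist() for s in st[1:] if s[4]>25])
```

```text
[[294, 0, 102, 136, 4496], [434, 0, 78, 198, 9211], [427, 146, 7, 7, 37], [291, 164, 92, 39, 1530], [418, 170, 10, 44, 255], [490, 199, 22, 36, 213], [396, 232, 20, 26, 317], [407, 282, 36, 24, 246], [461, 294, 21, 17, 152], [452, 302, 9, 4, 35]]
[[282, 121, 230, 263, 21603], [341, 145, 96, 127, 5043], [319, 202, 16, 16, 175], [289, 292, 13, 14, 140], [279, 311, 39, 31, 607], [234, 345, 12, 10, 70], [259, 353, 19, 18, 172], [232, 356, 20, 28, 256], [268, 362, 18, 19, 153]]
```

View pics/m23.png

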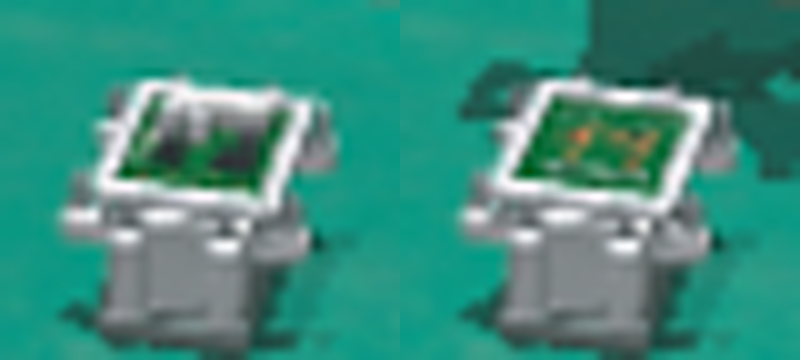

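```bash
python3 -c "
from h import *
s=sense();print(s['clock'],s['wrist_force'].round(1))
print(job.close_job())"
```

```text
21.15 [ 0.4 -0.6 -0.3]
the job is handed in; nothing more can be done
None
```

The board is turned over and lies in the nest with its solder side up, and the job is handed in at 21.2 s of the 64 s allowed. I gripped it by its long edges in the nest, stood it in the blue stand, took it again from the other side, laid it back between the pins and drew the arm clear.

**Final checks**
- **Position:** In the last pictures the frame outline sits where it was at the start. The top view puts it within 0.6 mm of the original spot along the nest and 0.3 mm across.
- **Scene view:** This one disagreed a little, showing about 2 mm along the nest and 0.9 mm across. The locating pins leave 2 mm of play.
- **Seating:** At the last downward press the grip height was 49.0 mm, against 48.9 mm when I first picked up the seated board. Contact came 0.7 mm above that at first, so I tilted the tool by 2° to level the board.
- **Forces:** The highest reading in the states I took was about 14 N, and the wrist read about zero once the arm was clear.
- **Bystanders:** Comparing pictures from before and after, I saw no other object displaced. The changed areas were the board, the arm and the arm's shadow, and a shadow lay over part of the region near the screwdriver.

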